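Load the last calf cover into the clip rack

ROBOT

A 7-joint arm with a two-finger parallel gripper is mounted at the origin on the work surface. World frame = base frame: x ahead of the robot, y to its left, z up, the work surface at z = 0. Lengths are in m, angles in rad, forces in N, time in s.
With the tool pointing down it reaches from about 0.4 to 0.875 m from the base axis. Payload 6.5 kg.
Tool frame: the origin (TCP) lies on the centre line of the jaws, within the pads' length; the fingertips stand 17 mm ahead of it and the grasp point (between the pads) lies 2 mm behind it; z points along the fingers, x is the direction in which the jaws open and shut, and the axes are right-handed (so a half turn about z gives the same grasp; the last joint's range is limited). The gripper opens to 85 mm and grips with 20 to 120 N. Pads are 22 mm wide; open, the fingers measure 114 mm over their backs; the gripper's body (76 mm by 85 mm) begins 54 mm behind the grasp point. The pads swing forward as they close: fully open they stand 13 mm farther back than shut.
Start: joints at [1.256, 0.536, -0.004, 1.538, 0.003, 1.067, -0.071], TCP at [0.16, -0.63, 0.248] pointing down, gripper open.
Joint ranges: [-2.7, 2.7], [-0.37, 2.16], [-1.27, 1.26], [0.24, 2.4], [-1.31, 4.45], [0.19, 1.91], [-2.76, 2.76]. Speed limits (rad/s): [2.39, 2.39, 3.14, 3.14, 3.14, 3.14, 3.14].

INTERFACE

Orientations are given as a 3x3 rotation matrix whose columns are the frame's x, y, z axes.
In Python, from cell import state, camera, finish_job, search_frame gives the robot as it stands. The module is installed in compiled form; this text tells all that it offers.
- The arm moves only by the tool arm_command, never from a script. Its argument "deltas" is a list of rows, each an object of numbers: "jaw": the opening in per cent of the stroke, from 0 (shut) to 100 (fully open); "dx", "dy", "dz": the shift along the tool's x, y, z in mm; "spin": the turn about the tool's z in degrees. A call has exactly 10 rows; each row shifts and turns the pose as measured when the row begins, along the tool's axes as they then stand; what a row does not reach is not made up. A row lasts 1/8 s, in which the tool goes at most 62.5 mm and 10.7 degrees, less where a joint would pass 70% of its speed; a pose out of reach is approached as far as the arm can. A call with a gripper value outside its range is refused whole. The fingers move at their own pace and stop on an object; "grip_force" is the grip in N (left out, the last holds). Time passes only in rows, so rows that do not move let the fingers close, or fill a call up. It gives the time, the measured TCP pose, the force and the opening at its end, in the units of the state.
- state(): the state, without advancing time (a new reading comes with each control period).
- camera(name): name is "scene" or "top"; returns a dict with "img" (384x512x3 uint8, red, green, blue), "intrinsics" (3x3 intrinsics, pixels), "world_to_cam" (4x4, takes a point from world to camera coordinates). Camera axes: x right, y up, looking along -z (the intrinsics and any distortion apply to the point x, -y, -z); pixel columns grow to the right and rows downward; lengths in m; the calibration is good to about 2 mm. A picture is of the moment at which its call begins. There is no depth.
- finish_job(): hands the job in, once; it reports no verdict.
Trained networks look in the newest picture that a camera, given by its name, has taken for a name from the list of things; names that differ only in an ending like _2 or _b are one class to them, and where a whole thing is asked for, a point or a joint stands for the part that bears it (a point fixed in the world has none). Each returns a list of dicts, best first, with "conf" (0 to 1); they miss things now and then, are a little off and sometimes report something else, mostly with a low value. They report only what shows in the picture. A call takes as long as a camera call. They do not tell look-alikes from the thing itself.
- search_frame(camera, target): "location" ([x, y, z] in m, in the coordinates of the camera as it stood for that picture, good to about 4 mm: the middle of the surface that is visible of it).
The state is a dict: "time_s": time; "qpos": joint angles; "dq": joint speeds; "joint_efforts": joint torques, N m; "eef_pos": TCP position; "eef_rot": TCP orientation; "force": force on the tool from outside, world axes, zero at the start; "moment": the same for the moment, N m; "finger_gap": opening from 0.0 (shut) to 1.0 (fully open).
Only numpy, scipy, OpenCV 4.12 (cv2) and the standard library are available. Lean on these libraries where they do the work, as an engineer would, in place of code of your own. Each camera call takes 0.05 s, during which the arm holds its last target.

TASK

Finish loading the transport rack: take the finished calf cover (the one with notched edges) out of the wooden stand, lower it into the rack's free slot, bulging the same way as the others, and push it down until both spring clips snap home. One cover already in the rack stands proud on its clips: push that one fully home too. Do not let the cover drop, and leave the wide untrimmed blank and the covers that are already home where they are.

Things in the scene. Friction and masses are not known exactly. Their poses are not given: they have to be found in the camera images.
- cover_mid (a point): The finished cover to load: an upright moulded calf cover of a leg prosthesis, bare beige plastic, 150 wide (its y), 8 thick (its x), 130 mm high, about 0.2 kg. The point is the middle of its crown: half-way up (65 mm from underside and top edge), mid-thickness. Axes: x across the thickness, bulging towards -x; z up. It stands in one of the stand's two places.
- cover_top (a point): Middle of that cover's top edge, on the crown: the middle 48 mm of the width, flat and level-topped, 8 mm thick, where to grasp it across its thickness. The crown lies 13 mm towards -x of the flat side flanges, which are 116 mm high. Each side edge has a notch, 12 mm high, 5 deep, centred 18 mm above the underside; lower corners cut at a slant.
- blank_mid (a point): The untrimmed blank in the stand's other place: the same beige moulding and bulge, but 180 mm wide, 138 mm high in the middle (136 at the sides), square corners, no notches. The point is the middle of its crown, 69 mm above its underside. It stays where it is.
- stand: Wooden stand fixed on the bench: plywood base 170 x 150 x 18 mm (x, y, z), origin at the centre of its underside. Two places, at x = -40 and +40 mm of its frame; each holds a cover loosely, upright on the base, between four dowels 10 mm thick, at y = +-62 mm, that end 78 mm above the bench. The covers' axes lie as the stand's.
- rack: Transport (dunnage) rack fixed on the bench, aluminium rails, sheet and corner posts, 240 x 175 x 144 mm; origin at its centre at bench level. Four slots, at x = -75, -25, +25 and +75 mm of its frame; a cover stands in a slot with its width along the rack's y, bulging towards the rack's -x. When home, its underside is 24 and its top edge 154 mm above the bench.
- free_slot (a point): The rack's free slot, the only one without a cover (a plain paper job card lies on the sheet below it). The point is the middle of the slot, at the height of the rubber rests on which a home cover stands, 24 mm above the bench; axes as the rack's. The crown's middle of a home cover lies 13 mm towards -x and 65 mm above this point.
- slot_mouth (a point): Point 71 mm above free_slot, 95 mm above the bench. At both ends of each slot (y = +-59.5 to +-77.5 mm) two white plastic guide fins stand 11.5 mm apart up to this height, then flare out by 25 degrees up to 108 mm above the bench. A slot is 155 mm long between its end plates.
- slot_rollers (a point): Point 18 mm above free_slot. At this height, at both ends of each slot, a steel leaf spring carries a white roller of 10 mm diameter that reaches 4 mm inside the cover's edge. A cover let down stops on the two rollers about 19 mm above home; 10 to 20 N downwards spreads the springs, and the rollers snap into the edge notches when it is home.
- cover_p_mid (a point): The proud cover, in any slot of the rack, resting on its rollers about 19 mm above home: same make, size and axes as the finished cover. The point is the middle of its crown, half-way up: 65 mm below the top edge, where to push, and 65 mm above its underside. Home when this point is 89 mm above the bench.
- cover_a_mid (a point): A cover that is home in the rack, same make as the others; the middle of its crown, 65 mm above its underside. It stays home.
- cover_b_mid (a point): Another cover that is home in the rack, same make as the others; the middle of its crown, 65 mm above its underside. It stays home.
Mind the look-alikes: they are no part of the job. Leave any black, blue or purple look-alike of the part that bears cover_mid alone.

How it is judged:
At the end, for the whole second after the job is handed in: The finished cover is home in the free slot (within 2.5 mm in height, 4 mm across, 5 mm along, upright, bulging like the others); the proud cover is home too (2.5 mm); the two others are still home (2.5 mm in height, 10 mm in all); the blank is within 30 mm of where it was (x of cover_mid in the frame of free_slot between -0.017 and -0.009 m and y of cover_mid in the frame of free_slot between -0.005 and 0.005 m and z of cover_mid in the frame of free_slot below 0.0675 m and angle between each of cover_mid, cover_p_mid's own z axis and vertical below 0.06 rad and z of each of cover_p_mid, cover_a_mid, cover_b_mid in the frame of rack below 0.0915 m and y of cover_p_mid in the frame of rack between -0.005 and 0.005 m and distance of each of cover_a_mid, cover_b_mid from where it was at the start of the episode below 0.01 m and distance of blank_mid from where it was at the start of the episode below 0.03 m); the robot touches nothing.
It fails at once if the cover is dropped: not held or touched by the fingers, it moves faster than 0.6 m/s (linear speed of cover above 0.6 m/s and contact force between the fingers and cover below 0.05 N).
It fails at once if a cover that was home is pulled or knocked more than 15 mm (distance of any of cover_a_mid, cover_b_mid from where it was at the start of the episode above 0.015 m).
It fails at once if the blank is knocked or moved more than 40 mm (distance of blank_mid from where it was at the start of the episode above 0.04 m).
It also fails if it takes over 48 s, if anything falls off the work surface, if the arm or the gripper's body presses on something with over 40 N, if the wrist force passes 120 N, or if a joint passes its speed limit or range.

## Working session

There is one attempt and no reset: what is moved stays moved. The work goes in short steps, Python scripts to look and compute and a tool call to move; the robot and the scene stay as the last step left them, time stands still between calls to the robot, and variables do not carry over. Pictures are saved under pics/ and viewed, and the job is handed in when it is done.

Besides the shell and the picture viewer there is one more tool, called after ">>>" in YAML: its name, and indented under it one key for each argument. arm_command: Moves the arm, as the interface text tells. Its arguments: {"type":"object","properties":{"deltas":{"type":"array","items":{"type":"object","properties":{"jaw":{"type":"number"},"dx":{"type":"number"},"dy":{"type":"number"},"dz":{"type":"number"},"spin":{"type":"number"}}}},"grip_force":{"type":"number"}},"required":["deltas"]}

```bash
mkdir -p pics; cat > h.py <<'E'
import numpy as np, cv2
from cell import state, camera, finish_job, search_frame
def snap(n,f,crop=None,scale=1):
    c=camera(n); im=c['img'][:,:,::-1]
    np.savez(f'pics/{f}.npz',**{k:np.array(v) for k,v in c.items()})
    if crop: im=im[crop[1]:crop[3],crop[0]:crop[2]]
    if scale!=1: im=cv2.resize(np.ascontiguousarray(im),None,fx=scale,fy=scale,interpolation=cv2.INTER_CUBIC)
    cv2.imwrite(f'pics/{f}.png',im); return c
def proj(c,p):
    p=np.atleast_2d(p); W=np.array(c['world_to_cam']); q=p@W[:3,:3].T+W[:3,3]
    q=q*[1,-1,-1]; u=q@np.array(c['intrinsics']).T; return u[:,:2]/u[:,2:]
def toworld(c,l):
    W=np.array(c['world_to_cam']); return W[:3,:3].T@(np.array(l)-W[:3,3])
def onplane(c,uv,z):
    W=np.array(c['world_to_cam']); d=np.linalg.inv(np.array(c['intrinsics']))@np.array([uv[0],uv[1],1.]); d=W[:3,:3].T@(d*[1,-1,-1]); o=-W[:3,:3].T@W[:3,3]
    return o+d*(z-o[2])/d[2]
E
python3 - <<'E'
from h import *
s=state(); print(s['time_s'],s['eef_pos'],s['eef_rot'],s['finger_gap'])
for n in ['scene','top']:
    c=snap(n,n+'0',scale=1.5)
    W=c['world_to_cam']; print(n, -W[:3,:3].T@W[:3,3])
    for t in ['cover_mid','cover_top','blank_mid','stand','rack','free_slot','slot_mouth','cover_p_mid','cover_a_mid']:
        for r in search_frame(n,t)[:5]:
            p=toworld(c,r['location']); print(n,t,round(r['conf'],2),p.round(3),proj(c,p).round(0))
E
```

```text
0.0 [ 0.15987685 -0.62939727  0.2473939 ] [[ 2.46319605e-01 -9.69188492e-01 -5.65005130e-04]
 [-9.69187078e-01 -2.46320214e-01  1.66158688e-03]
 [-1.74956307e-03  1.38314246e-04 -9.99998460e-01]] 1.00228529124657
scene [1.18269591 0.15002186 0.68754742]
scene cover_mid 0.92 [ 0.187 -0.293  0.072] [[166. 132.]]
scene cover_mid 0.8 [ 0.546 -0.135  0.104] [[176. 214.]]
scene cover_mid 0.66 [ 0.379 -0.183  0.072] [[182. 177.]]
scene cover_mid 0.58 [0.262 0.269 0.077] [[375. 169.]]
scene cover_top 0.9 [ 0.183 -0.292  0.066] [[167. 134.]]
scene cover_top 0.89 [ 0.544 -0.132  0.107] [[178. 213.]]
scene cover_top 0.79 [0.262 0.271 0.072] [[376. 170.]]
scene cover_top 0.56 [ 0.382 -0.18   0.073] [[183. 177.]]
scene cover_top 0.17 [0.652 0.221 0.042] [[349. 303.]]
scene blank_mid 0.62 [ 0.62  -0.167  0.099] [[148. 238.]]
scene stand 0.88 [ 0.648 -0.141  0.019] [[161. 280.]]
scene rack 0.72 [0.65  0.221 0.039] [[349. 303.]]
scene cover_p_mid 0.62 [0.574 0.216 0.142] [[355. 233.]]
scene cover_a_mid 0.65 [0.628 0.241 0.1  ] [[365. 272.]]
top [ 0.30179807 -0.01968754  1.15493794]
top cover_mid 0.91 [ 0.376 -0.209  0.112] [[322. 206.]]
top cover_mid 0.86 [0.267 0.281 0.096] [[144. 247.]]
top cover_mid 0.71 [ 0.185 -0.286  0.094] [[350. 275.]]
top cover_top 0.96 [0.265 0.278 0.094] [[146. 247.]]
top cover_top 0.79 [ 0.541 -0.14   0.105] [[295. 147.]]
top cover_top 0.74 [ 0.184 -0.279  0.095] [[348. 276.]]
top blank_mid 0.83 [ 0.61  -0.159  0.114] [[302. 123.]]
top blank_mid 0.72 [ 0.577 -0.154  0.019] [[297. 142.]]
top blank_mid 0.54 [ 0.542 -0.139  0.105] [[295. 147.]]
top stand 0.92 [ 0.577 -0.154  0.017] [[296. 142.]]
top stand 0.38 [ 0.537 -0.14   0.108] [[295. 149.]]
top rack 0.58 [0.538 0.23  0.031] [[170. 155.]]
top free_slot 0.8 [0.538 0.21  0.009] [[178. 156.]]
top slot_mouth 0.69 [0.538 0.21  0.01 ] [[178. 156.]]
top cover_p_mid 0.89 [0.568 0.211 0.127] [[169. 137.]]
top cover_a_mid 0.8 [0.62  0.227 0.108] [[165. 121.]]
```

View pics/scene0.png

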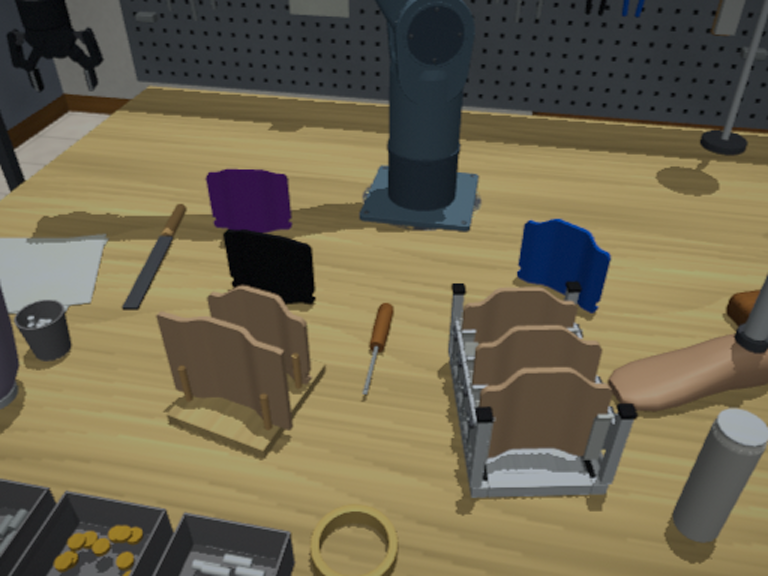

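View pics/top0.png

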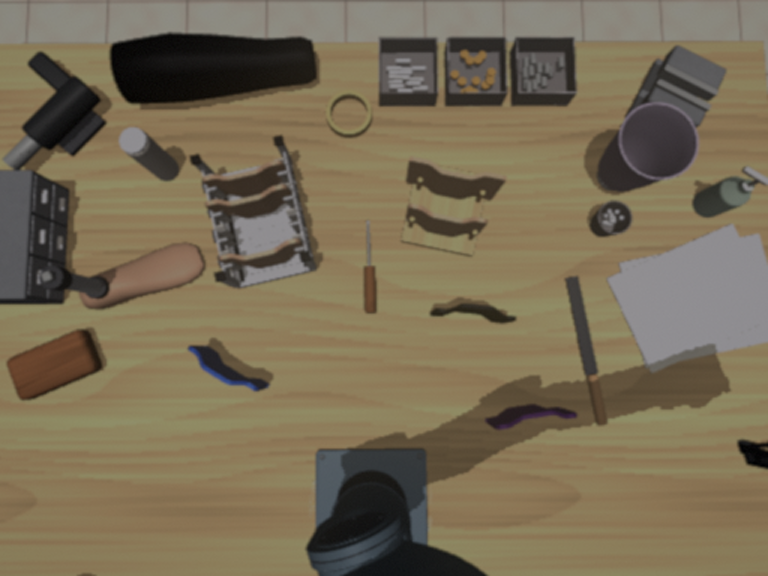

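```bash
python3 - <<'E'
import numpy as np,cv2
a=np.load('pics/top0.npz')['img'][:,:,::-1]; b=np.load('pics/scene0.npz')['img'][:,:,::-1]
f=lambda i,x0,y0,x1,y1,s:cv2.resize(np.ascontiguousarray(i[y0:y1,x0:x1]),None,fx=s,fy=s,interpolation=cv2.INTER_CUBIC)
cv2.imwrite('pics/topcropA.png',f(a,120,90,220,200,5))
cv2.imwrite('pics/topcropB.png',f(a,240,80,360,180,6))
cv2.imwrite('pics/sccropA.png',f(b,270,180,430,340,3.7))
cv2.imwrite('pics/sccropB.png',f(b,80,180,240,320,4))
E
```

```text
(no output)
```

View pics/topcropA.png

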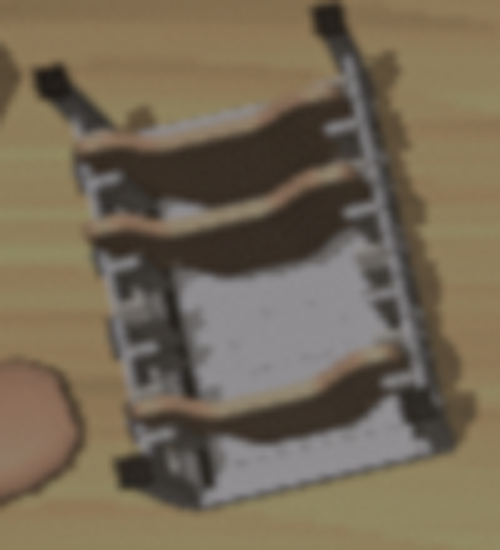

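View pics/topcropB.png

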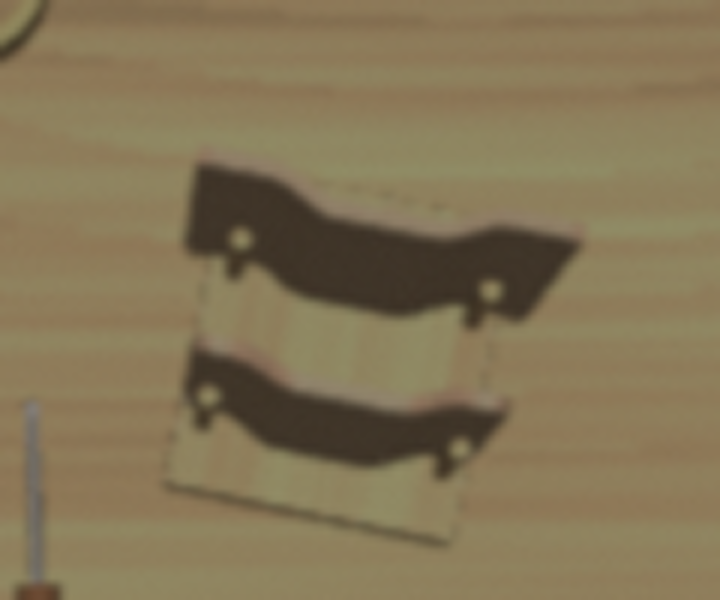

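View pics/sccropA.png

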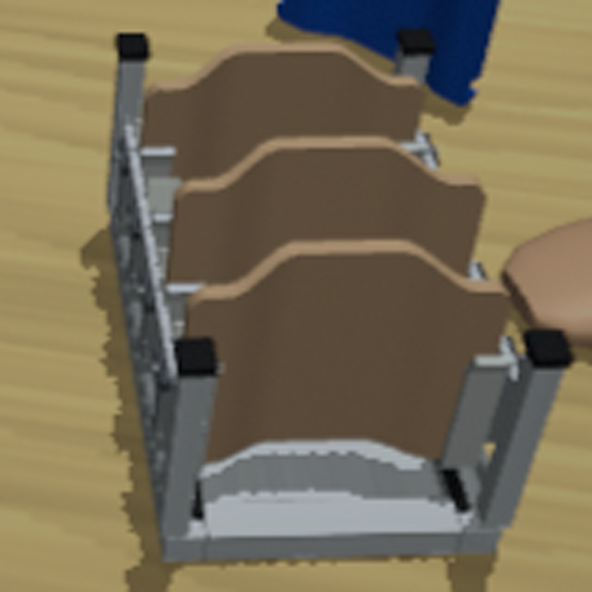

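View pics/sccropB.png

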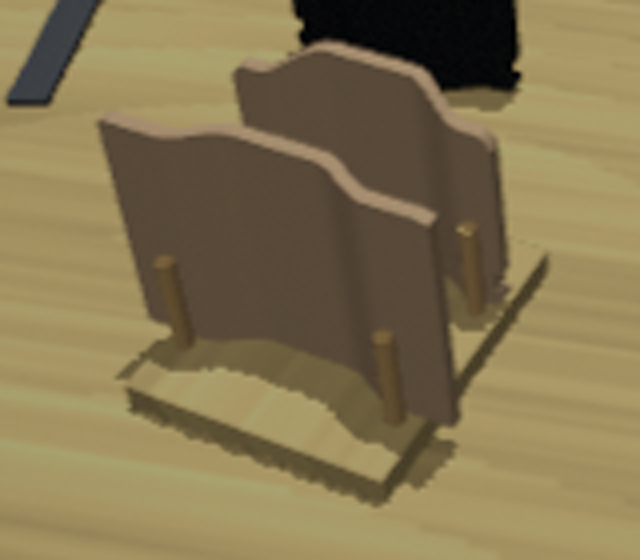

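```bash
python3 - <<'E'
from h import *
T=dict(np.load('pics/top0.npz'));S=dict(np.load('pics/scene0.npz'))
print('top caps')
for u in [(50,82),(328,20),(130,470),(420,405)]: print(onplane(T,(u[0]/5+120,u[1]/5+90),.144).round(4))
print('scene caps')
for u in [(132,46),(415,42),(196,355),(547,346)]: print(onplane(S,(u[0]/3.7+270,u[1]/3.7+180),.144).round(4))
print('rack covers crown top center, back-top edge')
for n,u in [('near robot',(286,49)),('mid',(332,142)),('front',(357,247))]:
  for z in (.154,.173): print(n,z,onplane(S,(u[0]/3.7+270,u[1]/3.7+180),z).round(4))
for n,u in [('near robot',(240,404)),('mid',(225,226)),('front',(205,140))]:
  for z in (.154,.173): print(n,z,onplane(T,(u[0]/5+120,u[1]/5+90),z).round(4))
print('stand')
for u in [(165,485),(447,545)]: print(onplane(T,(u[0]/6+240,u[1]/6+80),.018).round(4))
# stand dowel tops z=.078
for u in [(242,238),(491,290),(209,396),(460,448)]: print('dowel',onplane(T,(u[0]/6+240,u[1]/6+80),.078).round(4))
for u in [(165,262),(386,338),(468,230)]: print('dowelS',onplane(S,(u[0]/4+80,u[1]/4+180),.078).round(4))
# cover flanges top z=.134, crown .148
for u in [(195,350),(505,405)]: print('covflange',onplane(T,(u[0]/6+240,u[1]/6+80),.134).round(4))
for u in [(345,400)]: print('covcrown',onplane(T,(u[0]/6+240,u[1]/6+80),.148).round(4))
for u in [(240,70),(495,137)]: print('covflangeS',onplane(S,(u[0]/4+80,u[1]/4+180),.134).round(4))
for u in [(375,57)]: print('covcrownS',onplane(S,(u[0]/4+80,u[1]/4+180),.148).round(4))
E
```

```text
top caps
[0.6496 0.3156 0.144 ]
[0.684  0.1639 0.144 ]
[0.4349 0.267  0.144 ]
[0.4693 0.1118 0.144 ]
scene caps
[0.476  0.1172 0.144 ]
[0.4426 0.2683 0.144 ]
[0.6901 0.1668 0.144 ]
[0.6551 0.3175 0.144 ]
rack covers crown top center, back-top edge
near robot 0.154 [0.4758 0.1985 0.154 ]
near robot 0.173 [0.5009 0.1968 0.173 ]
mid 0.154 [0.5473 0.2229 0.154 ]
mid 0.173 [0.57   0.2203 0.173 ]
front 0.154 [0.6195 0.2345 0.154 ]
front 0.173 [0.6396 0.2315 0.173 ]
near robot 0.154 [0.4687 0.2064 0.154 ]
near robot 0.173 [0.4656 0.2021 0.173 ]
mid 0.154 [0.5658 0.2161 0.154 ]
mid 0.173 [0.5608 0.2116 0.173 ]
front 0.154 [0.6134 0.2277 0.154 ]
front 0.173 [0.6075 0.223  0.173 ]
stand
[ 0.5203 -0.0647  0.018 ]
[ 0.4886 -0.2072  0.018 ]
dowel [ 0.6303 -0.1011  0.078 ]
dowel [ 0.6038 -0.2216  0.078 ]
dowel [ 0.5522 -0.084   0.078 ]
dowel [ 0.526  -0.2047  0.078 ]
dowelS [ 0.6282 -0.2225  0.078 ]
dowelS [ 0.6549 -0.1004  0.078 ]
dowelS [ 0.5781 -0.0842  0.078 ]
covflange [ 0.5607 -0.0745  0.134 ]
covflange [ 0.5342 -0.2162  0.134 ]
covcrown [ 0.5337 -0.1412  0.148 ]
covflangeS [ 0.5443 -0.2097  0.134 ]
covflangeS [ 0.5693 -0.0689  0.134 ]
covcrownS [ 0.5377 -0.1389  0.148 ]
```

```bash
cat > ov.py <<'E'
from h import *
def cover(pose,zb,w=75,hc=130,hf=116):
    # pose x,y,yaw of slot origin (flange mid-thickness); outline loops front/back
    x,y,a=pose; R=np.array([[np.cos(a),-np.sin(a)],[np.sin(a),np.cos(a)]])
    ys=np.array([-w,-46,-24,24,46,w]); xs=np.array([0,0,-13,-13,0,0]); zs=np.array([hf,hf,hc,hc,hf,hf])
    out=[]
    for t in (-4,4):
        P=np.c_[xs+t,ys]/1000@R.T+[x,y]; out.append(np.c_[P,zb+zs/1000])
    return out
def loc(pose,dx,dy=0):
    x,y,a=pose; return (x+dx*np.cos(a)-dy*np.sin(a), y+dx*np.sin(a)+dy*np.cos(a), a)
def draw(c,segs,crop,s,f):
    im=c['img'][:,:,::-1][crop[1]:crop[3],crop[0]:crop[2]]; im=cv2.resize(np.ascontiguousarray(im),None,fx=s,fy=s,interpolation=cv2.INTER_CUBIC)
    for sg,col in segs:
        p=((proj(c,sg)+0.5-[crop[0],crop[1]])*s).round().astype(int); cv2.polylines(im,[p.reshape(-1,1,2)],False,col,1)
    cv2.imwrite(f'pics/{f}.png',im)
def box(pose,hx,hy,z):
    return np.array([[*loc(pose,sx*hx,sy*hy)[:2],z] for sx,sy in [(-1,-1),(-1,1),(1,1),(1,-1),(-1,-1)]])
def all_(rack,stand,tag,T,S,cov=None):
    segs=[]
    for dx,zb in [(-.075,.024),(.025,.043),(.075,.024)]:
        segs+= [(p,(0,255,0)) for p in cover(loc(rack,dx),zb)]
    segs.append((box(rack,.12,.0875,.144),(0,0,255)))
    sg=[(p,(0,255,0)) for p in cover(cov or loc(stand,-.04),.018)]
    sg+=[(p,(255,255,0)) for p in cover(loc(stand,.04),.018,90,138,136)]
    sg.append((box(stand,.085,.075,.018),(0,0,255)))
    draw(T,segs,(120,90,220,200),5,tag+'TA'); draw(S,segs,(270,180,430,340),3.7,tag+'SA')
    draw(T,sg,(240,80,360,180),6,tag+'TB'); draw(S,sg,(80,180,240,320),4,tag+'SB')
    a=cv2.imread(f'pics/{tag}TA.png');b=cv2.imread(f'pics/{tag}SA.png')
    h=550; r=lambda i:cv2.resize(i,(390,int(i.shape[0]*390/i.shape[1])))
    for k in 'AB':
        l=[r(cv2.imread(f'pics/{tag}{v}{k}.png')) for v in 'TS']; H=max(i.shape[0] for i in l)
        l=[cv2.copyMakeBorder(i,0,H-i.shape[0],0,5,0) for i in l]; cv2.imwrite(f'pics/{tag}{k}.png',np.hstack(l))
E
cat > fit.py <<'E'
from ov import *
from scipy.optimize import least_squares
T=dict(np.load('pics/top0.npz'));S=dict(np.load('pics/scene0.npz'))
# rack caps: local corners (+-112,+-79) free offsets
capT=np.array([(50,82),(328,20),(130,470)])/5+[120,90]; iT=[(1,1),(1,-1),(-1,1)]
capS=np.array([(132,40),(415,36),(196,345),(547,338)])/3.7+[270,180]; iS=[(-1,-1),(-1,1),(1,-1),(1,1)]
def pts(p,idx): return np.array([[*loc(p[:3],i*p[3],j*p[4])[:2],.144] for i,j in idx])
def f(p): return np.r_[(proj(T,pts(p,iT))+.5-capT).ravel(),(proj(S,pts(p,iS))+.5-capS).ravel()]
r=least_squares(f,[.563,.216,.22,.11,.079]); print(r.x.round(4),r.fun.round(1))
dT=np.array([(242,238),(491,290),(209,396),(460,448)])/6+[240,80]; jT=[(.04,1),(.04,-1),(-.04,1),(-.04,-1)]
dS=np.array([(165,259),(386,335),(468,227)])/4+[80,180]; jS=[(.04,-1),(.04,1),(-.04,1)]
def pt(p,idx,k): return np.array([[*loc(p[:3],i+p[k],j*.062)[:2],.078] for i,j in idx])
def g(p): return np.r_[(proj(T,pt(p,jT,3))+.5-dT).ravel(),(proj(S,pt(p,jS,4))+.5-dS).ravel()]
q=least_squares(g,[.577,-.154,-.216,-.012,.012]); 
def g3(p): return np.r_[(g(p)),(p[3]+p[4])*1000]
q=least_squares(g3,[.577,-.154,-.216,-.012,.012]); print(q.x.round(4),q.fun.round(1))
all_(tuple(r.x[:3]),tuple(q.x[:3]),'ov1',T,S)
E
python3 fit.py
```

```text
[0.56   0.2165 0.2253 0.1099 0.0779] [-0.   0.5  0.   0.3  0.2  0.3  0.2  0.3  0.2 -0.  -0.2  0.5 -0.1  0.2]
[ 0.5897 -0.1532 -0.2133 -0.0103  0.0103] [-0.2 -0.  -0.  -0.1 -0.2 -0.  -0.   0.   0.1  0.2 -0.5 -0.1  0.1 -0.4
  0. ]
```

View pics/ov1A.png

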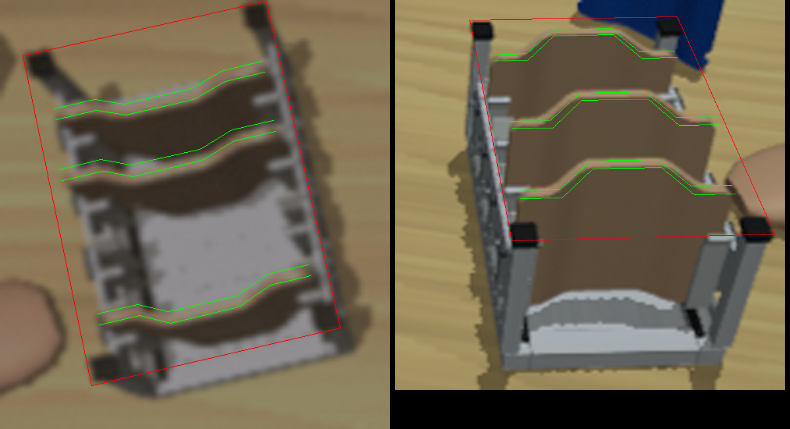

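View pics/ov1B.png

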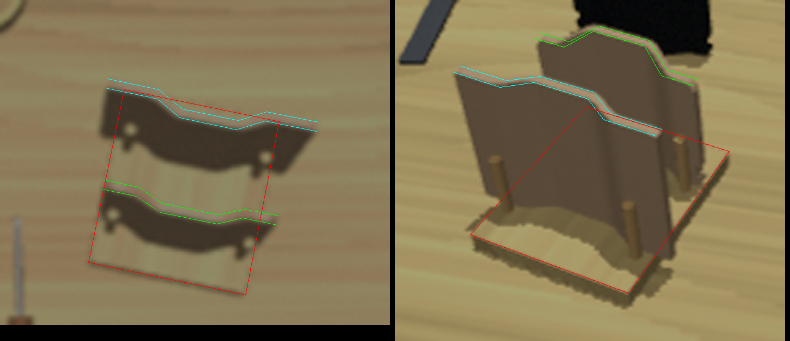

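```bash
cat > plan.py <<'E'
import numpy as np, json, sys
from cell import state
def plan(target,yaw=None,n=10,smax=55,jaw=None,split=None):
    s=state(); p=np.array(s['eef_pos']); R=np.array(s['eef_rot']); th=np.arctan2(R[1,0],R[0,0])
    t=np.array(target); yaw=th if yaw is None else yaw
    dth=(yaw-th+np.pi)%(2*np.pi)-np.pi
    k=max(int(np.ceil(np.linalg.norm(t-p)*1000/smax)),int(np.ceil(abs(np.degrees(dth))/9)),1)
    print('time',s['time_s'],'pos',p.round(4),'yaw',np.degrees(th).round(2),'tilt',np.degrees(np.arccos(-R[2,2])).round(2),'gap',round(s['finger_gap'],3),'F',np.round(s['force'],1),'rows',k)
    for i in range(k):
        d=(t-p)/k*1000; a=th+dth*i/k; c,q=np.cos(a),np.sin(a)
        print(f"dx {d[0]*c+d[1]*q:.1f} dy {d[0]*q-d[1]*c:.1f} dz {-d[2]:.1f} spin {-np.degrees(dth)/k:.1f}")
E
python3 -c "
from plan import *
plan([.50,-.20,.28],np.radians(-20)); plan([.572,.219,.30],.2253)"
```

```text
time 1.0 pos [ 0.1601 -0.63    0.2483] yaw -75.74 tilt 0.0 gap 1.0 F [ 0.1  1.  -0.8] rows 10
dx -33.3 dy -43.5 dz -3.2 spin -5.6
dx -28.9 dy -46.6 dz -3.2 spin -5.6
dx -24.3 dy -49.2 dz -3.2 spin -5.6
dx -19.4 dy -51.3 dz -3.2 spin -5.6
dx -14.3 dy -52.9 dz -3.2 spin -5.6
dx -9.1 dy -54.1 dz -3.2 spin -5.6
dx -3.8 dy -54.7 dz -3.2 spin -5.6
dx 1.5 dy -54.8 dz -3.2 spin -5.6
dx 6.9 dy -54.4 dz -3.2 spin -5.6
dx 12.1 dy -53.5 dz -3.2 spin -5.6
time 1.0 pos [ 0.1601 -0.63    0.2483] yaw -75.74 tilt 0.0 gap 1.0 F [ 0.1  1.  -0.8] rows 18
dx -40.1 dy -33.8 dz -2.9 spin -4.9
dx -37.0 dy -37.1 dz -2.9 spin -4.9
dx -33.7 dy -40.2 dz -2.9 spin -4.9
dx -30.1 dy -42.9 dz -2.9 spin -4.9
dx -26.3 dy -45.3 dz -2.9 spin -4.9
dx -22.3 dy -47.4 dz -2.9 spin -4.9
dx -18.2 dy -49.2 dz -2.9 spin -4.9
dx -13.9 dy -50.5 dz -2.9 spin -4.9
dx -9.5 dy -51.6 dz -2.9 spin -4.9
dx -5.1 dy -52.2 dz -2.9 spin -4.9
dx -0.6 dy -52.4 dz -2.9 spin -4.9
dx 3.9 dy -52.3 dz -2.9 spin -4.9
dx 8.4 dy -51.7 dz -2.9 spin -4.9
dx 12.8 dy -50.8 dz -2.9 spin -4.9
dx 17.1 dy -49.5 dz -2.9 spin -4.9
dx 21.3 dy -47.9 dz -2.9 spin -4.9
dx 25.4 dy -45.9 dz -2.9 spin -4.9
dx 29.2 dy -43.5 dz -2.9 spin -4.9
```

```bash
python3 - <<'E'
from ov import *
T=dict(np.load('pics/top0.npz'));S=dict(np.load('pics/scene0.npz'))
segs=[]
for dx,zb in [(-.075,.024),(.025,.043),(.075,.024)]: segs+=[(p,(0,255,0)) for p in cover(loc((.560,.2165,.2253),dx),zb)]
draw(S,segs,(300,190,430,280),6,'bigS'); draw(T,segs,(130,105,215,185),8,'bigT')
E
```

```text
(no output)
```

View pics/bigS.png

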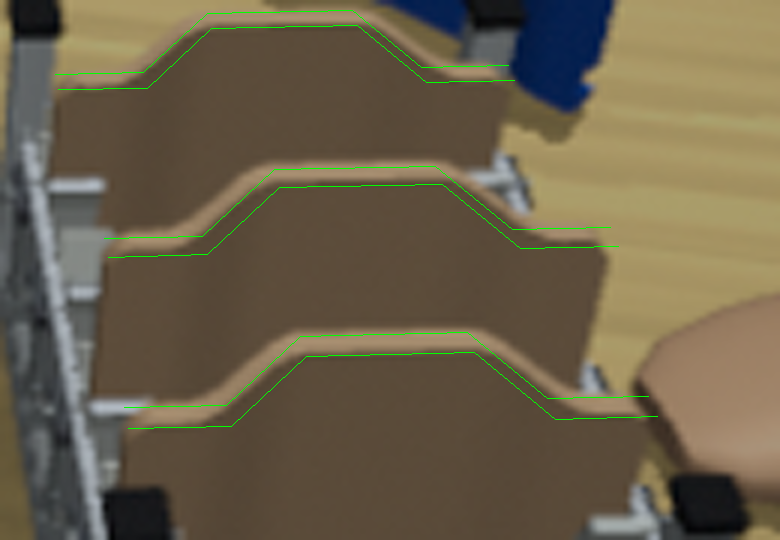

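View pics/bigT.png

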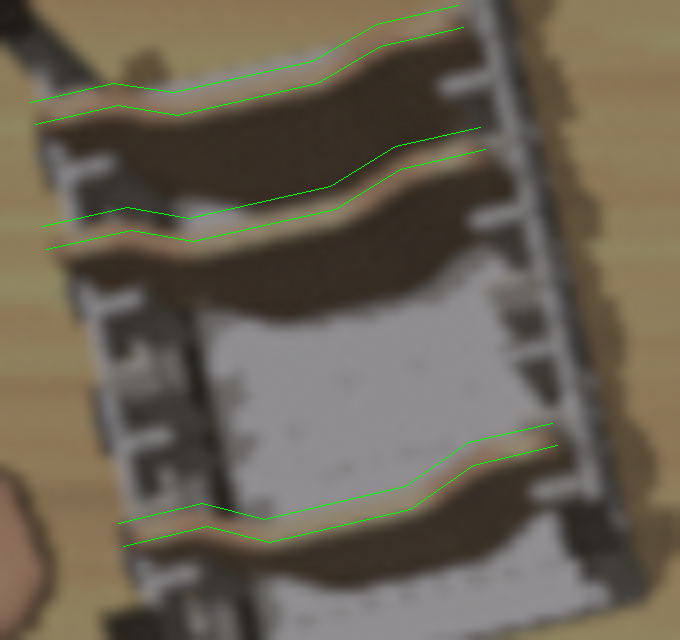

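>>> arm_command:
  deltas:
    - {"dx": -33, "dy": -44, "dz": -3, "spin": -5.6, "jaw": 0}
    - {"dx": -29, "dy": -47, "dz": -3, "spin": -5.6, "jaw": 0}
    - {"dx": -24, "dy": -49, "dz": -3, "spin": -5.6, "jaw": 0}
    - {"dx": -19, "dy": -51, "dz": -3, "spin": -5.6, "jaw": 0}
    - {"dx": -14, "dy": -53, "dz": -3, "spin": -5.6, "jaw": 0}
    - {"dx": -9, "dy": -54, "dz": -3, "spin": -5.6, "jaw": 0}
    - {"dx": -4, "dy": -55, "dz": -3, "spin": -5.6, "jaw": 0}
    - {"dx": 2, "dy": -55, "dz": -3, "spin": -5.6, "jaw": 0}
    - {"dx": 7, "dy": -54, "dz": -3, "spin": -5.6, "jaw": 0}
    - {"dx": 12, "dy": -53, "dz": -3, "spin": -5.6, "jaw": 0}
  grip_force: 60

```text
time_s: 2.25
eef_pos: [0.5029, -0.1892, 0.2792]
eef_rot: [[0.948, -0.317, 0.002], [-0.317, -0.948, -0.007], [0.004, 0.006, -1.0]]
force: [1.5, -0.6, -0.2]
finger_gap: -0.001
```

```bash
python3 -c "
from plan import *
plan([.569,.217,.27],.2253)"
```

```text
time 2.25 pos [ 0.5029 -0.1892  0.2792] yaw -18.51 tilt 0.42 gap -0.001 F [ 1.5 -0.6 -0.2] rows 8
dx -8.3 dy -50.8 dz 1.1 spin -3.9
dx -4.8 dy -51.2 dz 1.1 spin -3.9
dx -1.3 dy -51.4 dz 1.1 spin -3.9
dx 2.3 dy -51.4 dz 1.1 spin -3.9
dx 5.8 dy -51.1 dz 1.1 spin -3.9
dx 9.3 dy -50.6 dz 1.1 spin -3.9
dx 12.7 dy -49.8 dz 1.1 spin -3.9
dx 16.1 dy -48.9 dz 1.1 spin -3.9
```

>>> arm_command:
  deltas:
    - {"dx": -8, "dy": -51, "dz": 1, "spin": -3.9, "jaw": 0}
    - {"dx": -5, "dy": -51, "dz": 1, "spin": -3.9, "jaw": 0}
    - {"dx": -1, "dy": -51, "dz": 1, "spin": -3.9, "jaw": 0}
    - {"dx": 2, "dy": -51, "dz": 1, "spin": -3.9, "jaw": 0}
    - {"dx": 6, "dy": -51, "dz": 1, "spin": -3.9, "jaw": 0}
    - {"dx": 9, "dy": -51, "dz": 1, "spin": -3.9, "jaw": 0}
    - {"dx": 13, "dy": -50, "dz": 1, "spin": -3.9, "jaw": 0}
    - {"dx": 15, "dy": -40, "dz": 1, "spin": -3.9, "jaw": 0}
    - {"dx": 0, "dy": 0, "dz": 0, "spin": 0, "jaw": 0}
    - {"dx": 0, "dy": 0, "dz": 0, "spin": 0, "jaw": 0}

```text
time_s: 3.5
eef_pos: [0.5705, 0.2241, 0.2701]
eef_rot: [[0.971, 0.241, 0.008], [0.241, -0.971, -0.006], [0.006, 0.008, -1.0]]
force: [-1.2, -0.6, -0.4]
finger_gap: -0.003
```

```bash
python3 -c "
from plan import *
plan([.569,.217,.20],.2253)"
```

```text
time 3.5 pos [0.5705 0.2241 0.2701] yaw 13.94 tilt 0.57 gap -0.003 F [-1.2 -0.6 -0.4] rows 2
dx -1.6 dy 3.3 dz 35.0 spin 0.5
dx -1.6 dy 3.3 dz 35.0 spin 0.5
```

>>> arm_command:
  deltas:
    - {"dx": -2, "dy": 4, "dz": 35, "spin": 0.5, "jaw": 0}
    - {"dx": -1, "dy": 3, "dz": 30, "spin": 0.5, "jaw": 0}
    - {"dx": 0, "dy": 0, "dz": 0, "jaw": 0}
    - {"dz": 5, "jaw": 0}
    - {"dz": 5, "jaw": 0}
    - {"dz": 5, "jaw": 0}
    - {"dz": 5, "jaw": 0}
    - {"dz": 5, "jaw": 0}
    - {"dz": 5, "jaw": 0}
    - {"dz": 0, "jaw": 0}

```text
$.deltas[2]: bad value
```

```bash
python3 -c "
from h import *
from plan import *
plan([.569,.217,.17],.2253)
snap('scene','p1',(270,140,430,340),3.5)"
```

```text
time 3.5 pos [0.5705 0.2241 0.2701] yaw 13.94 tilt 0.57 gap -0.003 F [-1.2 -0.6 -0.4] rows 2
dx -1.6 dy 3.3 dz 50.0 spin 0.5
dx -1.6 dy 3.3 dz 50.0 spin 0.5
```

View pics/p1.png

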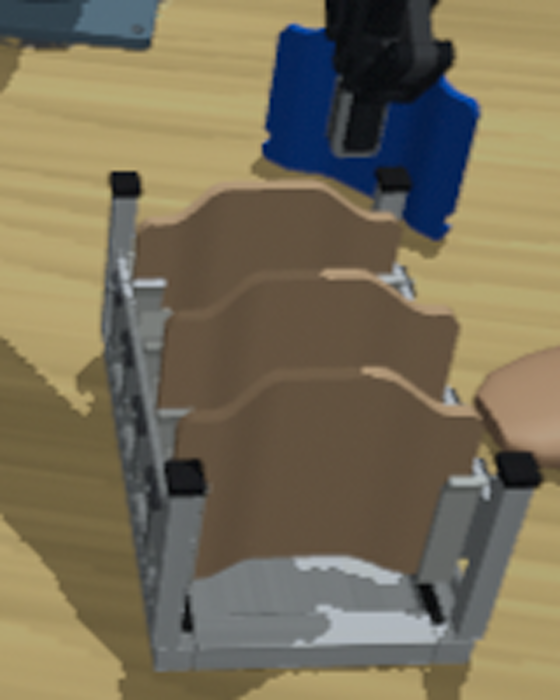

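The gripper (crop px 355,150) still hovers above the rack and nothing has moved; the call was refused because some fields were missing. I'll resend it with every field filled in.

>>> arm_command:
  deltas:
    - {"dx": -2, "dy": 4, "dz": 35, "spin": 0.5, "jaw": 0}
    - {"dx": -1, "dy": 3, "dz": 30, "spin": 0.5, "jaw": 0}
    - {"dx": 0, "dy": 0, "dz": 0, "spin": 0, "jaw": 0}
    - {"dx": 0, "dy": 0, "dz": 5, "spin": 0, "jaw": 0}
    - {"dx": 0, "dy": 0, "dz": 5, "spin": 0, "jaw": 0}
    - {"dx": 0, "dy": 0, "dz": 5, "spin": 0, "jaw": 0}
    - {"dx": 0, "dy": 0, "dz": 5, "spin": 0, "jaw": 0}
    - {"dx": 0, "dy": 0, "dz": 5, "spin": 0, "jaw": 0}
    - {"dx": 0, "dy": 0, "dz": 5, "spin": 0, "jaw": 0}
    - {"dx": 0, "dy": 0, "dz": 0, "spin": 0, "jaw": 0}

```text
time_s: 4.8
eef_pos: [0.576, 0.2117, 0.1805]
eef_rot: [[0.977, 0.214, 0.022], [0.214, -0.977, -0.005], [0.02, 0.01, -1.0]]
force: [-0.7, -0.0, -0.2]
finger_gap: 0.004
```

```bash
python3 -c "
from h import *
from plan import *
plan([.569,.217,.17],.2253)
snap('scene','p2',(270,140,430,340),3)"
```

```text
time 4.8 pos [0.576  0.2117 0.1805] yaw 12.39 tilt 1.27 gap 0.004 F [-0.7 -0.  -0.2] rows 1
dx -5.7 dy -6.7 dz 10.5 spin -0.5
```

View pics/p2.png

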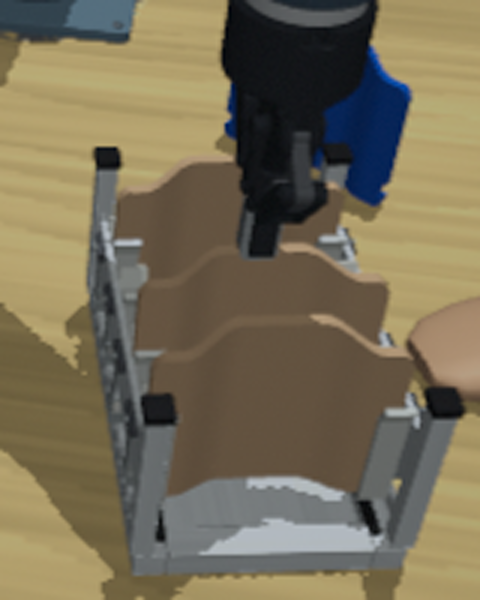

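>>> arm_command:
  deltas:
    - {"dx": -3, "dy": -3, "dz": 0, "spin": -0.5, "jaw": 0}
    - {"dx": -3, "dy": -3, "dz": 2, "spin": 0, "jaw": 0}
    - {"dx": 0, "dy": 0, "dz": 4, "spin": 0, "jaw": 0}
    - {"dx": 0, "dy": 0, "dz": 4, "spin": 0, "jaw": 0}
    - {"dx": 0, "dy": 0, "dz": 4, "spin": 0, "jaw": 0}
    - {"dx": 0, "dy": 0, "dz": 4, "spin": 0, "jaw": 0}
    - {"dx": 0, "dy": 0, "dz": 4, "spin": 0, "jaw": 0}
    - {"dx": 0, "dy": 0, "dz": 4, "spin": 0, "jaw": 0}
    - {"dx": 0, "dy": 0, "dz": 4, "spin": 0, "jaw": 0}
    - {"dx": 0, "dy": 0, "dz": 4, "spin": 0, "jaw": 0}

```text
time_s: 6.1
eef_pos: [0.5746, 0.2192, 0.1704]
eef_rot: [[0.975, 0.221, 0.039], [0.221, -0.975, -0.01], [0.036, 0.019, -0.999]]
force: [-14.0, -7.0, 35.6]
finger_gap: -0.0
```

```bash
python3 -c "
from h import *
from plan import *
plan([.569,.217,.17],.2253)
snap('scene','p3',(270,140,430,340),3)"
```

```text
time 6.1 pos [0.5746 0.2192 0.1704] yaw 12.8 tilt 2.31 gap -0.0 F [-14.   -7.   35.6] rows 1
dx -5.9 dy 0.9 dz 0.4 spin -0.1
```

View pics/p3.png

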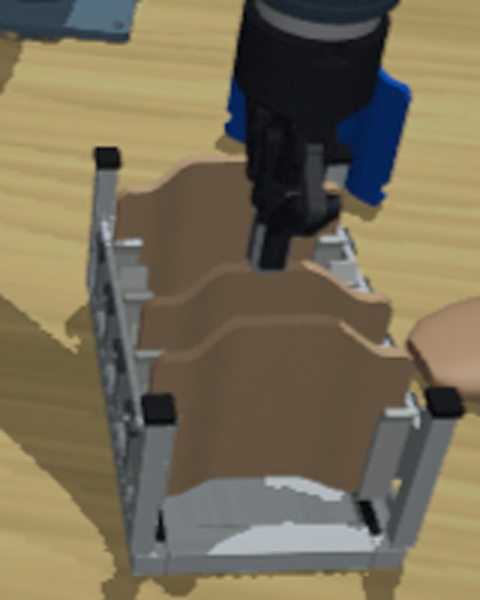

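The proud cover's crown edge dropped from row 247 to 264 (crop) and now stops the fingertips at 0.153 m with 36 N, so it is home. Next I lift and go to the stand.

>>> arm_command:
  deltas:
    - {"dx": 0, "dy": 0, "dz": -10, "spin": 0, "jaw": 0}
    - {"dx": 0, "dy": 0, "dz": -50, "spin": 0, "jaw": 0}
    - {"dx": 0, "dy": 0, "dz": -30, "spin": 0, "jaw": 0}
    - {"dx": -18, "dy": 50, "dz": 0, "spin": 3.6, "jaw": 100}
    - {"dx": -15, "dy": 50, "dz": 0, "spin": 3.6, "jaw": 100}
    - {"dx": -11, "dy": 51, "dz": 0, "spin": 3.6, "jaw": 100}
    - {"dx": -8, "dy": 51, "dz": 0, "spin": 3.6, "jaw": 100}
    - {"dx": -5, "dy": 52, "dz": 0, "spin": 3.6, "jaw": 100}
    - {"dx": -2, "dy": 52, "dz": 0, "spin": 3.6, "jaw": 100}
    - {"dx": 0, "dy": 0, "dz": 0, "spin": 0, "jaw": 100}

```text
time_s: 7.4
eef_pos: [0.5291, -0.1, 0.2628]
eef_rot: [[0.986, -0.165, 0.038], [-0.165, -0.986, -0.009], [0.039, 0.003, -0.999]]
force: [0.3, 0.4, 1.1]
finger_gap: 1.002
```

```bash
python3 -c "
from h import *
from plan import *
plan([.538,-.142,.24],-.2133)
snap('top','p4',(120,80,220,200),5)"
```

```text
time 7.4 pos [ 0.5291 -0.1     0.2628] yaw -9.51 tilt 2.22 gap 1.002 F [0.3 0.4 1.1] rows 1
dx 15.7 dy 39.9 dz 22.8 spin 2.7
```

View pics/p4.png

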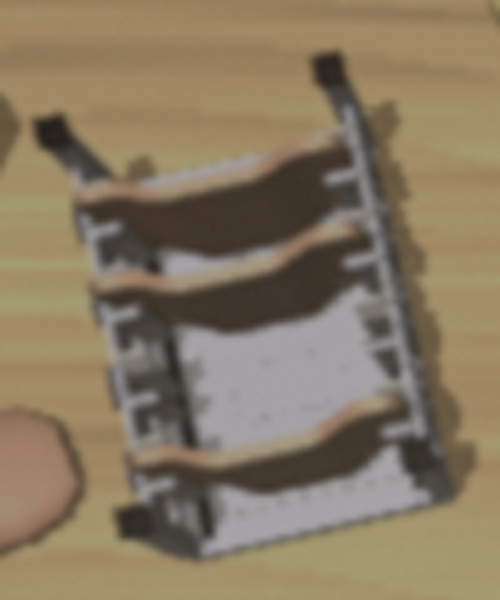

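```bash
python3 - <<'E'
s=open('plan.py').read()
s=s.replace("""        d=(t-p)/k*1000; a=th+dth*i/k; c,q=np.cos(a),np.sin(a)
        print(f"dx {d[0]*c+d[1]*q:.1f} dy {d[0]*q-d[1]*c:.1f} dz {-d[2]:.1f} spin {-np.degrees(dth)/k:.1f}")""",
"""        from scipy.spatial.transform import Rotation as Ro
        Ri=R@Ro.from_euler('z',-dth*i/k).as_matrix(); d=Ri.T@((t-p)/k*1000)
        print(f"dx {d[0]:.1f} dy {d[1]:.1f} dz {d[2]:.1f} spin {-np.degrees(dth)/k:.1f}")""")
open('plan.py','w').write(s)
E
python3 -c "
from plan import *
plan([.538,-.142,.262],-.2133)"
```

```text
time 7.45 pos [ 0.5296 -0.0971  0.263 ] yaw -9.27 tilt 2.24 gap 0.999 F [-0.7  1.   0.4] rows 1
dx 15.5 dy 42.9 dz 1.6 spin 2.9
```

>>> arm_command:
  deltas:
    - {"dx": 8, "dy": 21, "dz": 1, "spin": 1.5, "jaw": 100}
    - {"dx": 8, "dy": 21, "dz": 1, "spin": 1.5, "jaw": 100}
    - {"dx": 0, "dy": 0, "dz": 0, "spin": 0, "jaw": 100}
    - {"dx": -1, "dy": 0, "dz": 25, "spin": 0, "jaw": 100}
    - {"dx": -1, "dy": 0, "dz": 25, "spin": 0, "jaw": 100}
    - {"dx": -1, "dy": 0, "dz": 25, "spin": 0, "jaw": 100}
    - {"dx": -1, "dy": 0, "dz": 15, "spin": 0, "jaw": 100}
    - {"dx": 0, "dy": 0, "dz": 0, "spin": 0, "jaw": 100}
    - {"dx": 0, "dy": 0, "dz": 0, "spin": 0, "jaw": 100}
    - {"dx": 0, "dy": 0, "dz": 0, "spin": 0, "jaw": 100}

```text
time_s: 8.7
eef_pos: [0.5418, -0.137, 0.1708]
eef_rot: [[0.978, -0.207, 0.043], [-0.207, -0.978, -0.004], [0.043, -0.005, -0.999]]
force: [0.0, -0.7, 0.7]
finger_gap: 1.001
```

```bash
python3 -c "
from h import *
from plan import *
plan([.538,-.142,.139],-.2133)
snap('scene','p5',(80,140,240,320),4)"
```

```text
time 8.7 pos [ 0.5418 -0.137   0.1708] yaw -11.93 tilt 2.47 gap 1.001 F [ 0.  -0.7  0.7] rows 1
dx -4.1 dy 5.9 dz 31.6 spin 0.3
```

View pics/p5.png

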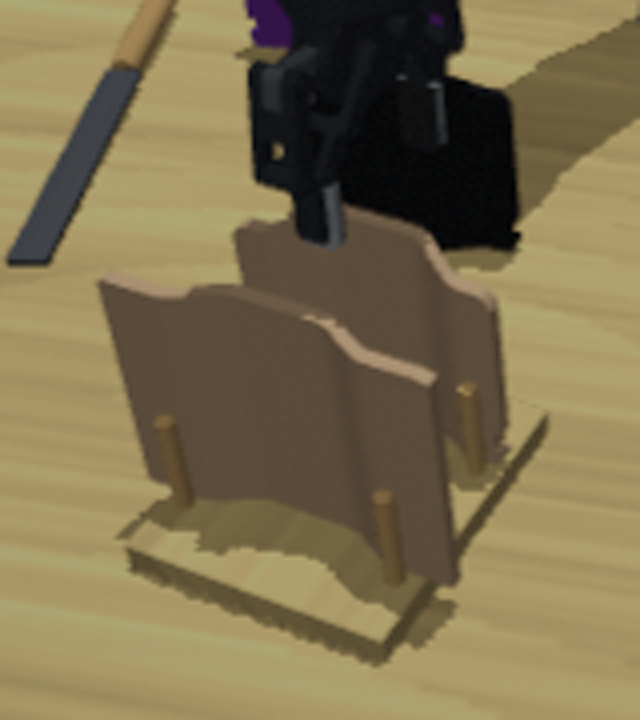

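Two beige covers stand in the stand. The front one (scene 148,238) is wide with a nearly level top and square corners, so it is the blank. The rear one (176,214) is narrower, with a raised crown and a notched lower edge (crop 505,430), so it is the finished cover. The jaws straddle the rear one.

>>> arm_command:
  deltas:
    - {"dx": -2, "dy": 3, "dz": 16, "spin": 0.3, "jaw": 100}
    - {"dx": -2, "dy": 3, "dz": 16, "spin": 0, "jaw": 100}
    - {"dx": 0, "dy": 0, "dz": 0, "spin": 0, "jaw": 60}
    - {"dx": 0, "dy": 0, "dz": 0, "spin": 0, "jaw": 40}
    - {"dx": 0, "dy": 0, "dz": 0, "spin": 0, "jaw": 20}
    - {"dx": 0, "dy": 0, "dz": 0, "spin": 0, "jaw": 0}
    - {"dx": 0, "dy": 0, "dz": 0, "spin": 0, "jaw": 0}
    - {"dx": 0, "dy": 0, "dz": 0, "spin": 0, "jaw": 0}
    - {"dx": 0, "dy": 0, "dz": 0, "spin": 0, "jaw": 0}
    - {"dx": 0, "dy": 0, "dz": 0, "spin": 0, "jaw": 0}
  grip_force: 70

```text
time_s: 10.0
eef_pos: [0.5375, -0.1427, 0.137]
eef_rot: [[0.976, -0.213, 0.043], [-0.213, -0.977, -0.004], [0.043, -0.005, -0.999]]
force: [-0.6, 0.2, 0.4]
finger_gap: 0.084
```

```bash
python3 -c "
from h import *
from plan import *
plan([.538,-.142,.139],-.2133)
snap('scene','p6',(80,140,240,320),4)"
```

```text
time 10.0 pos [ 0.5375 -0.1427  0.137 ] yaw -12.28 tilt 2.47 gap 0.084 F [-0.6  0.2  0.4] rows 1
dx 0.4 dy -0.8 dz -2.0 spin -0.1
```

View pics/p6.png

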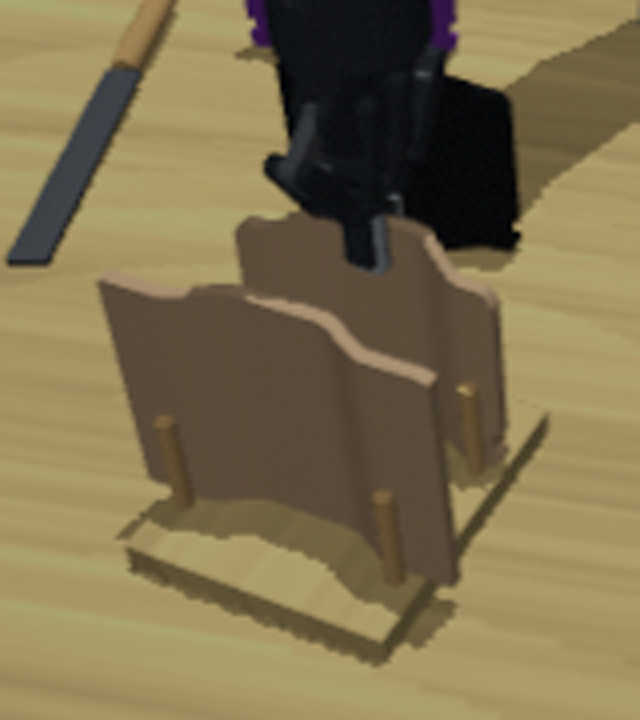

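>>> arm_command:
  deltas:
    - {"dx": 0, "dy": 0, "dz": -8, "spin": 0, "jaw": 0}
    - {"dx": 0.5, "dy": 0, "dz": -15, "spin": 0, "jaw": 0}
    - {"dx": 1, "dy": 0, "dz": -20, "spin": 0, "jaw": 0}
    - {"dx": 1, "dy": 0, "dz": -20, "spin": 0, "jaw": 0}
    - {"dx": 1, "dy": 0, "dz": -22, "spin": 0, "jaw": 0}
    - {"dx": 1, "dy": 0, "dz": -22, "spin": 0, "jaw": 0}
    - {"dx": 1, "dy": 0, "dz": -22, "spin": 0, "jaw": 0}
    - {"dx": 1, "dy": 0, "dz": -22, "spin": 0, "jaw": 0}
    - {"dx": 1, "dy": 0, "dz": -15, "spin": 0, "jaw": 0}
    - {"dx": 0, "dy": 0, "dz": 0, "spin": 0, "jaw": 0}
  grip_force: 80

```text
time_s: 11.3
eef_pos: [0.5376, -0.1431, 0.3158]
eef_rot: [[0.976, -0.211, 0.048], [-0.211, -0.978, -0.005], [0.048, -0.005, -0.999]]
force: [-0.2, -0.0, -3.3]
finger_gap: 0.079
```

```bash
python3 -c "
from h import *
from plan import *
from ov import loc
r=loc((.5575,.214,.2253),-.038); print(r)
plan([r[0],r[1],.32],.2253)
snap('scene','p7',(60,60,316,316),2.3)"
```

```text
(np.float64(0.5204603690107682), np.float64(0.20551084596785166), 0.2253)
time 11.3 pos [ 0.5376 -0.1431  0.3158] yaw -12.18 tilt 2.76 gap 0.079 F [-0.2 -0.  -3.3] rows 7
dx -12.9 dy -48.2 dz -1.0 spin -3.6
dx -9.8 dy -48.9 dz -1.0 spin -3.6
dx -6.8 dy -49.4 dz -1.0 spin -3.6
dx -3.7 dy -49.7 dz -1.0 spin -3.6
dx -0.5 dy -49.9 dz -1.0 spin -3.6
dx 2.6 dy -49.8 dz -1.0 spin -3.6
dx 5.7 dy -49.5 dz -1.0 spin -3.6
```

View pics/p7.png

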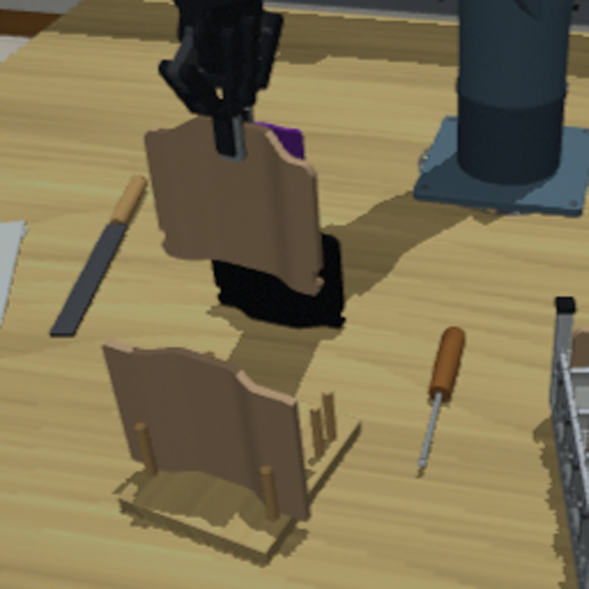

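The cover is held and lifted, with its notches visible at crop (318,288) and (163,238). The blank is undisturbed. Next I carry it over the free slot.

>>> arm_command:
  deltas:
    - {"dx": -6, "dy": -24, "dz": 0, "spin": -1.8, "jaw": 0}
    - {"dx": -11, "dy": -44, "dz": 0, "spin": -3.6, "jaw": 0}
    - {"dx": -9, "dy": -49, "dz": 0, "spin": -3.6, "jaw": 0}
    - {"dx": -5, "dy": -49, "dz": 0, "spin": -3.6, "jaw": 0}
    - {"dx": -2, "dy": -50, "dz": 0, "spin": -3.6, "jaw": 0}
    - {"dx": 1, "dy": -50, "dz": 0, "spin": -3.6, "jaw": 0}
    - {"dx": 3, "dy": -40, "dz": 0, "spin": -3.0, "jaw": 0}
    - {"dx": 3, "dy": -25, "dz": 0, "spin": -2.0, "jaw": 0}
    - {"dx": 0, "dy": 0, "dz": 0, "spin": 0, "jaw": 0}
    - {"dx": 0, "dy": 0, "dz": 0, "spin": 0, "jaw": 0}

```text
time_s: 12.6
eef_pos: [0.5053, 0.2108, 0.3039]
eef_rot: [[0.968, 0.248, 0.03], [0.249, -0.969, -0.001], [0.029, 0.009, -1.0]]
force: [0.4, -0.1, -2.2]
finger_gap: 0.076
```

```bash
python3 -c "
from h import *
from plan import *
plan([.5205,.2055,.316],.2253)
snap('scene','p8',(290,110,440,310),4); c=snap('top','p8t',(120,70,230,190),5)"
```

```text
time 12.6 pos [0.5053 0.2108 0.3039] yaw 14.4 tilt 1.74 gap 0.076 F [ 0.4 -0.1 -2.2] rows 1
dx 13.8 dy 9.0 dz -11.6 spin 1.5
```

View pics/p8.png

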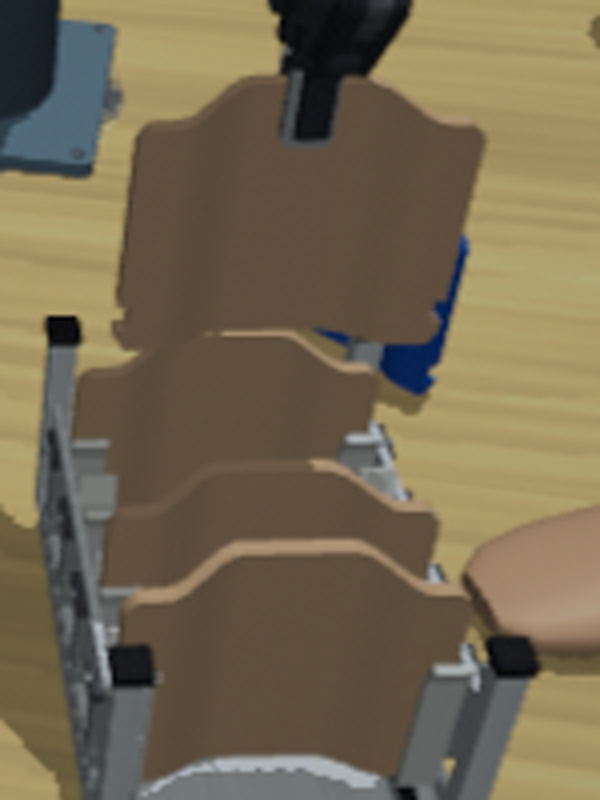

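View pics/p8t.png

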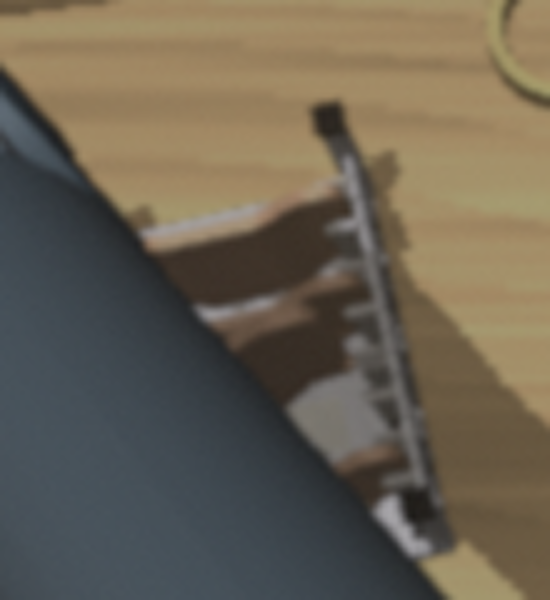

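```bash
cat > reg.py <<'E'
from h import *
from scipy.optimize import differential_evolution, minimize
from scipy.spatial.transform import Rotation as Ro
def lines(side_lo=60,full=False,hand=False):
    L=[];n=40
    g=lambda a,b:np.linspace(np.array(a,float),np.array(b,float),n)
    for t in (-4,4):
        if hand: L+=[g((-13+t,-22,130),(-13+t,-12,130)),g((-13+t,14,130),(-13+t,22,130))]
        else: L.append(g((-13+t,-22,130),(-13+t,22,130)))
        L+=[g((t,-70,116),(t,-52,116)),g((t,52,116),(t,70,116))]
    L+=[g((4,75,108),(4,75,side_lo)),g((-4,-75,108),(-4,-75,side_lo))]
    if full:
        L+=[g((-13+4,-22,0),(-13+4,22,0)),g((4,52,0),(4,62,0)),g((4,-62,0),(4,-52,0))]
    return [l/1000 for l in L]
def gradimg(img,s):
    g=cv2.GaussianBlur(cv2.cvtColor(img,cv2.COLOR_RGB2GRAY).astype(np.float32),(0,0),s)
    m=np.hypot(cv2.Sobel(g,cv2.CV_32F,1,0),cv2.Sobel(g,cv2.CV_32F,0,1)); return np.minimum(m,np.percentile(m,97))
def score(c,G,covers):
    t=0;k=0
    for P in covers:
        for l in P:
            uv=proj(c,l).astype(np.float32); v=cv2.remap(G,uv[:,0:1],uv[:,1:2],cv2.INTER_LINEAR); t+=v.mean();k+=1
    return t/k
def xf(Ls,x,y,z,yaw,pitch=0,roll=0):
    R=Ro.from_euler('ZYX',[yaw,pitch,roll]).as_matrix(); return [l@R.T+[x,y,z] for l in Ls]
def rackcov(p,slots=((-.075,.024),(.075,.024)),lo=95):
    c,s=np.cos(p[2]),np.sin(p[2]); return [xf(lines(70 if dx>.05 else lo),p[0]+dx*c,p[1]+dx*s,zb,p[2]) for dx,zb in slots]
def fit(c,fn,x0,w):
    x0=np.array(x0);w=np.array(w)
    for s in (1.5,0.8):
        G=gradimg(c['img'],s)
        r=differential_evolution(lambda p:-score(c,G,fn(p)),list(zip(x0-w,x0+w)),seed=1,maxiter=80,popsize=12,tol=1e-6)
        x0=r.x;w=w/2.5
    return r.x,-r.fun
E
cat > r1.py <<'E'
from reg import *
S=dict(np.load('pics/scene0.npz'))
x,f=fit(S,rackcov,(.5575,.214,.225),(.012,.012,.04)); print('rack S home',x.round(4),f)
for z in (.041,.043,.045):
    y,f=fit(S,lambda p:rackcov(p,((.025,z),)),x,(.012,.012,.03)); print('proud',z,y.round(4),f)
P=dict(np.load('pics/p8.npz'))
from cell import state
s=state(); p=np.array(s['eef_pos'])
zb=p[2]-.119
h=lambda q: [xf(lines(25,True,True),q[0],q[1],q[4],q[2],q[3],q[5])]
for rng in ((.012,.012,.04,.05,.004,.03),(.012,.012,.04,.05,.0001,.03)):
    q,f=fit(P,h,(p[0]+.013,p[1]+.003,.2513,-.03,zb,0),rng); print('held',q.round(4),f,'tcp',p.round(4))
im=P['img'][:,:,::-1].copy(); im=cv2.resize(im[110:310,290:440],None,fx=4,fy=4,interpolation=cv2.INTER_CUBIC)
for L in h(q)+rackcov(x):
    for l in L:
        uv=((proj(P,l)+.5-[290,110])*4).round().astype(int); cv2.polylines(im,[uv.reshape(-1,1,2)],False,(0,255,0),1)
cv2.imwrite('pics/r1.png',im)
E
python3 r1.py
```

```text
rack S home [0.5575 0.2212 0.2022] 117.76737213134766
proud 0.041 [0.5553 0.2163 0.2207] 147.2225799560547
proud 0.043 [0.5571 0.216  0.2289] 147.31277465820312
proud 0.045 [0.5593 0.2158 0.2297] 146.7898406982422
held [ 0.5173  0.2138  0.2274 -0.0217  0.1843 -0.0184] 113.8751220703125 tcp [0.5056 0.2104 0.3042]
held [ 0.5186  0.2136  0.2273 -0.0198  0.1852 -0.0171] 113.36317 tcp [0.5056 0.2104 0.3042]
```

View pics/r1.png

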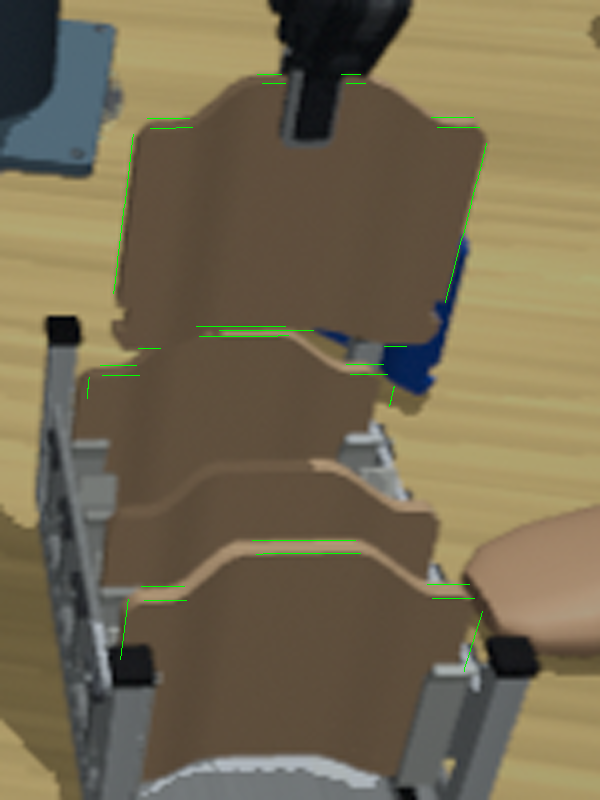

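```bash
cat > r2.py <<'E'
from reg import *
S=dict(np.load('pics/scene0.npz'));P=dict(np.load('pics/p8.npz'));T=dict(np.load('pics/top0.npz'))
for nm,sl in (('near',((-.075,.024),)),('front',((.075,.024),)),('proud',((.025,.043),)),('all',((-.075,.024),(.025,.043),(.075,.024)))):
    x,f=fit(S,lambda p:rackcov(p,sl,75),(.5575,.2145,.225),(.006,.005,.025)); print(nm,x.round(4),f)
im=S['img'][:,:,::-1].copy(); im=cv2.resize(im[180:300,290:440],None,fx=5,fy=5,interpolation=cv2.INTER_CUBIC)
for L in rackcov(x,((-.075,.024),(.025,.043),(.075,.024)),75):
    for l in L:
        uv=((proj(P,l)+.5-[290,180])*5).round().astype(int); cv2.polylines(im,[uv.reshape(-1,1,2)],False,(0,255,0),1)
cv2.imwrite('pics/r2.png',im)
E
python3 r2.py
```

```text
near [0.5588 0.2177 0.2378] 120.43799591064453
front [0.5582 0.2164 0.2267] 142.1983642578125
proud [0.5576 0.2161 0.2194] 144.17933654785156
all [0.5576 0.2165 0.2208] 132.93003845214844
```

View pics/r2.png

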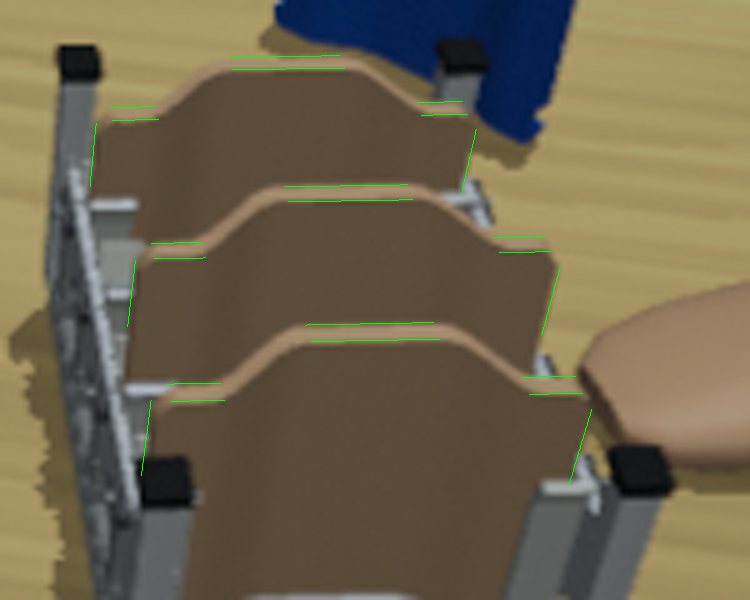

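```bash
cat > r3.py <<'E'
from reg import *
P=dict(np.load('pics/p8.npz'))
h=lambda q,pi,ro: [xf(lines(25,True,True),q[0],q[1],.1852,q[2],pi,ro)]
for pi,ro in ((-.03,-.009),(-.03,0),(-.03,-.017),(-.03,.01)):
    q,f=fit(P,lambda q:h(q,pi,ro),(.519,.2136,.24),(.01,.006,.04)); print(pi,ro,q.round(4),f)
for yw in (.2517,):
    q,f=fit(P,lambda q:[xf(lines(25,True,True),q[0],q[1],.1852,yw,q[2],q[3])],(.519,.2136,-.02,-.01),(.01,.006,.03,.03)); print(yw,q.round(4),f)
E
python3 r3.py
```

```text
-0.03 -0.009 [0.5185 0.2143 0.216 ] 110.97023010253906
-0.03 0 [0.5182 0.2156 0.2039] 110.48109436035156
-0.03 -0.017 [0.5183 0.2137 0.2159] 111.50807189941406
-0.03 0.01 [0.5183 0.2163 0.1944] 110.515015
0.2517 [ 0.5186  0.2125 -0.0387 -0.0478] 113.64674377441406
```

>>> arm_command:
  deltas:
    - {"dx": 7, "dy": 3, "dz": 0, "spin": 0.4, "jaw": 0}
    - {"dx": 6.5, "dy": 3, "dz": 0, "spin": 0.4, "jaw": 0}
    - {"dx": 0, "dy": 0, "dz": 0, "spin": 0, "jaw": 0}
    - {"dx": -0.5, "dy": 0, "dz": 15, "spin": 0, "jaw": 0}
    - {"dx": -0.5, "dy": 0, "dz": 15, "spin": 0, "jaw": 0}
    - {"dx": -0.5, "dy": 0, "dz": 15, "spin": 0, "jaw": 0}
    - {"dx": -0.3, "dy": 0, "dz": 12, "spin": 0, "jaw": 0}
    - {"dx": 0, "dy": 0, "dz": 0, "spin": 0, "jaw": 0}
    - {"dx": 0, "dy": 0, "dz": 0, "spin": 0, "jaw": 0}
    - {"dx": 0, "dy": 0, "dz": 0, "spin": 0, "jaw": 0}

```text
time_s: 13.95
eef_pos: [0.5214, 0.2045, 0.2425]
eef_rot: [[0.973, 0.229, 0.029], [0.229, -0.973, -0.003], [0.028, 0.009, -1.0]]
force: [0.3, 0.5, -3.2]
finger_gap: 0.076
```

```bash
cat > r4.py <<'E'
from reg import *; import sys
from plan import plan
f=sys.argv[1]
snap('scene',f,(290,130,440,280),4); P=dict(np.load(f'pics/{f}.npz')); s=state(); p=np.array(s['eef_pos']); R=np.array(s['eef_rot'])
plan([p[0],p[1],p[2]-.02])
print('tcp',p.round(4),'yaw',np.arctan2(R[1,0],R[0,0]).round(4),'tool pitch/roll',-R[2,0].round(4),-R[2,1].round(4))
rk=(.5577,.2164,.223)
zb=p[2]-.119
h=lambda q: [xf(lines(70,False,True),q[0],q[1],zb,q[2],-R[2,0],q[3])]
q,_=fit(P,h,(.5333,.2109,.23,-.012),(.01,.006,.03,.02)); print('held bottom',q.round(4),'zb',zb.round(4))
d=q[:2]-[.5333,.2109]; c,sn=np.cos(.223),np.sin(.223); print('err in slot frame x,y mm',1000*(d[0]*c+d[1]*sn),1000*(-d[0]*sn+d[1]*c))
im=P['img'][:,:,::-1].copy(); im=cv2.resize(im[130:280,290:440],None,fx=4,fy=4,interpolation=cv2.INTER_CUBIC)
for L in h(q):
    for l in L:
        uv=((proj(P,l)+.5-[290,130])*4).round().astype(int); cv2.polylines(im,[uv.reshape(-1,1,2)],False,(0,255,0),1)
cv2.imwrite(f'pics/{f}o.png',im)
E
python3 r4.py p9
```

```text
time 14.0 pos [0.5216 0.2046 0.2427] yaw 13.24 tilt 1.71 gap 0.077 F [-1.1 -0.6 -3.4] rows 1
dx -0.6 dy -0.2 dz 20.0 spin -0.0
tcp [0.5216 0.2046 0.2427] yaw 0.2311 tool pitch/roll -0.0284 -0.0092
held bottom [ 0.5343  0.2071  0.2309 -0.0323] zb 0.1237
err in slot frame x,y mm 0.11759278896645448 -3.9483334255312967
```

View pics/p9o.png

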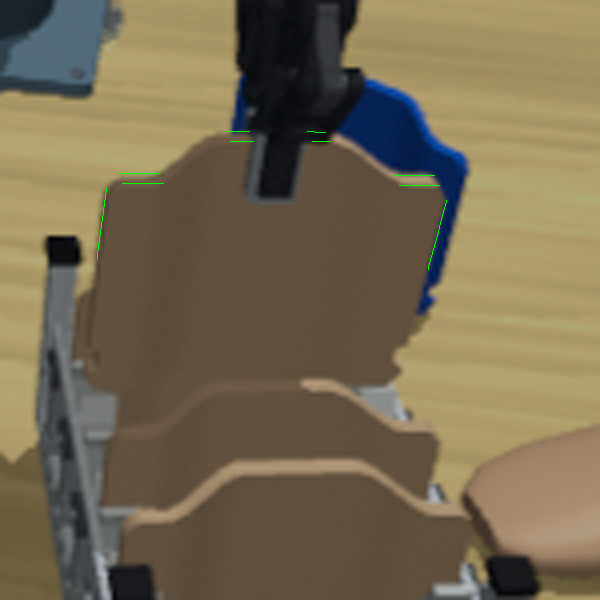

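```bash
cat > r5.py <<'E'
from reg import *
def orth(R):
    u,_,v=np.linalg.svd(np.array(R)); return u@v
poses={'p7':([.5376,-.1431,.3158],[[.976,-.211,.048],[-.211,-.978,-.005],[.048,-.005,-.999]],True,25),
'p8':([.5054,.2106,.304],[[.968,.248,.03],[.249,-.969,-.001],[.029,.009,-1.]],True,25),
'p9':([.5216,.2046,.2427],[[.973,.229,.0285],[.229,-.973,-.003],[.0284,.0092,-1.]],False,40)}
flip=np.diag([1,-1,-1.])
C={}
for k in poses:
    P=dict(np.load(f'pics/{k}.npz')); C[k]=P
def model(k,q):
    p,R,full,lo=poses[k]; R=orth(R)@flip  # cover-aligned axes
    M=R@Ro.from_euler('ZYX',[q[2],q[3],q[4]]).as_matrix()
    o=np.array([q[0]+.013,q[1],q[5]]) # crown top centre offset in tool-aligned frame
    # lines relative to crown top
    return [[(l-[0,0,.13])@M.T+np.array(p)+R@o for l in lines(lo,full,True)]]
def joint(keys,x0,w):
    x0=np.array(x0);w=np.array(w)
    for s in (1.5,.8):
        G={k:gradimg(C[k]['img'],s) for k in keys}
        r=differential_evolution(lambda q:-sum(score(C[k],G[k],model(k,q)) for k in keys),list(zip(x0-w,x0+w)),seed=2,maxiter=120,popsize=12,tol=1e-6)
        x0=r.x;w=w/2.5
    return r.x,-r.fun
if __name__=='__main__':
    for keys in (['p7'],['p8','p9'],['p7','p8','p9']):
        q,f=joint(keys,(0,0,0,0,0,.010),(.008,.008,.04,.03,.03,.003)); print(keys,q.round(4),round(f/len(keys),1))
    M=model('p9',q)
    p,R,_,_=poses['p9'];R=orth(R)@flip; Mr=R@Ro.from_euler('ZYX',q[2:5]).as_matrix(); top=np.array(p)+R@np.array([q[0]+.013,q[1],q[5]]); bot=top+Mr@[0,0,-.13]
    print('bottom',bot.round(4),'top',top.round(4),'yaw',np.arctan2(Mr[1,0],Mr[0,0]))
    for b in (bot,top):
        d=b[:2]-[.5333,.2109]; c,sn=np.cos(.223),np.sin(.223); print('err slot',1000*(d[0]*c+d[1]*sn),1000*(-d[0]*sn+d[1]*c))
    im=C['p7']['img'][:,:,::-1].copy(); im=cv2.resize(im[90:250,100:240],None,fx=4,fy=4,interpolation=cv2.INTER_CUBIC)
    for l in model('p7',q)[0]:
        uv=((proj(C['p7'],l)+.5-[100,90])*4).round().astype(int); cv2.polylines(im,[uv.reshape(-1,1,2)],False,(0,255,0),1)
    cv2.imwrite('pics/r5.png',im)
E
python3 r5.py
```

```text
['p7'] [-0.0015 -0.0024  0.024  -0.0166  0.006   0.0138] 122.5
['p8', 'p9'] [-0.0025  0.0034 -0.024   0.0023 -0.0272  0.0118] 116.3
['p7', 'p8', 'p9'] [ 0.0032  0.0015  0.0183  0.0143 -0.0219  0.0142] 114.7
bottom [0.5393 0.2062 0.1274] top [0.5366 0.2098 0.2573] yaw 0.2494495876201599
err slot 4.810924825694619 -5.896576429413491
err slot 2.9810346662151215 -1.8211743953810344
```

View pics/r5.png

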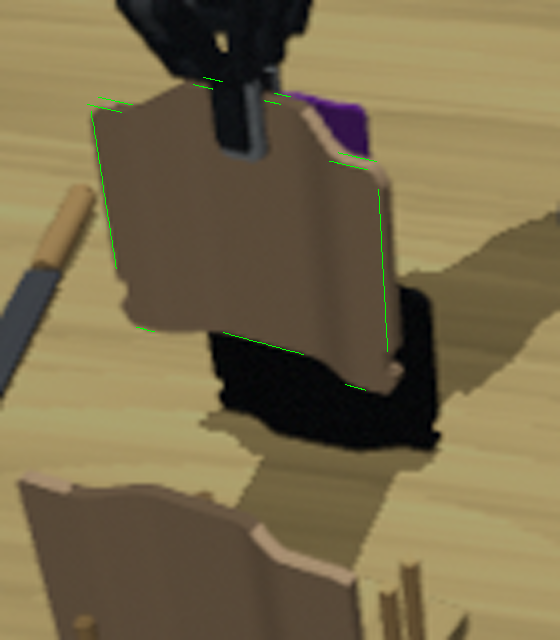

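```bash
cat > r6.py <<'E'
from reg import *
P=dict(np.load('pics/p9.npz'))
for ro in (-.005,-.014,-.02):
  for pi in (-.02,-.0284):
    h=lambda q: [xf(lines(45,False,True),q[0],q[1],.1237,q[2],pi,ro)]
    q,f=fit(P,h,(.5333,.2109,.22),(.01,.008,.04))
    d=q[:2]-[.5333,.2109]; c,sn=np.cos(.223),np.sin(.223); print(ro,pi,q.round(4),round(f,1),'err',1000*(d[0]*c+d[1]*sn),1000*(-d[0]*sn+d[1]*c))
E
python3 r6.py
```

```text
-0.005 -0.02 [0.5324 0.2112 0.164 ] 120.4 err -0.7972399438491945 0.5197351255397497
-0.005 -0.0284 [0.5331 0.2114 0.164 ] 120.9 err -0.06664017082594764 0.5061660844771574
-0.014 -0.02 [0.5333 0.208  0.195 ] 121.1 err -0.6292660056595679 -2.8715494641409527
-0.014 -0.0284 [0.5332 0.2106 0.164 ] 121.5 err -0.14662991275580498 -0.26118405395940336
-0.02 -0.02 [0.5329 0.2075 0.1959] 121.5 err -1.134384826651414 -3.2544473932580162
-0.02 -0.0284 [0.5338 0.2076 0.1941] 121.4 err -0.2577250462430166 -3.295839997929102
```

```bash
python3 - <<'E'
import numpy as np,cv2
i=np.load('pics/p9.npz')['img'][:,:,::-1]
i=np.clip(i.astype(float)*1.3,0,255).astype(np.uint8)
f=lambda x0,y0,x1,y1,s:cv2.resize(np.ascontiguousarray(i[y0:y1,x0:x1]),None,fx=s,fy=s,interpolation=cv2.INTER_CUBIC)
a=f(304,170,339,245,8);b=f(375,170,410,245,8)
cv2.imwrite('pics/p9lr.png',np.hstack([a,b]))
E
```

```text
(no output)
```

View pics/p9lr.png

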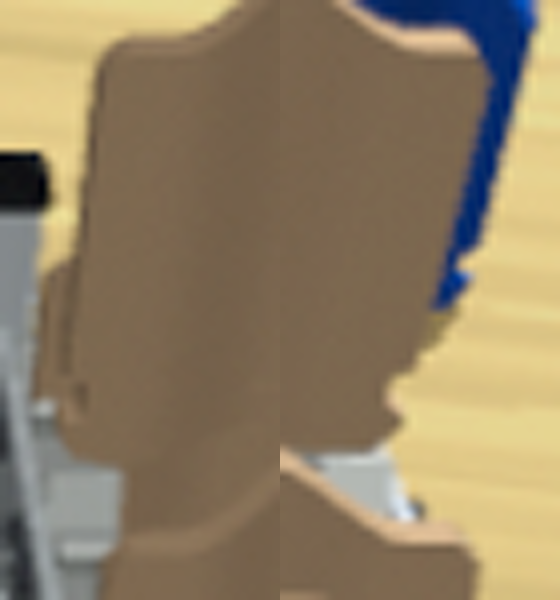

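```bash
cat > r7.py <<'E'
from reg import *
from scipy.optimize import least_squares
P=dict(np.load('pics/p9.npz'))
def px(X,Y):
    ox=304 if X<280 else 375; X=X if X<280 else X-280
    return np.array([(X+.5)/8-.5+ox,(Y+.5)/8-.5+170])
def seg(M,a,b): return proj(P,xf([np.array([a,b])/1000.],*M)[0])
def dist(M,a,b,pts):
    A,B=seg(M,a,b); t=(B-A)/np.linalg.norm(B-A); n=np.array([-t[1],t[0]]); return [(p-A)@n for p in pts]
pi=-.0284
def res(q,ro=None,pr=-.0284):
    M=(q[0],q[1],q[4],q[2],pr,q[3])
    r=[]
    r+=dist(M,(4,75,105),(4,75,30),[px(487,100),px(465,200),px(430,330)])
    r+=dist(M,(-4,-75,105),(-4,-75,30),[px(97,100),px(77,250)])
    r+=dist(M,(4,-68,116),(4,-50,116),[px(150,55),px(180,53)])
    r+=dist(M,(4,50,116),(4,68,116),[px(420,50),px(450,52)])
    e=proj(P,xf([np.array([[4,75,12]])/1000.],*M)[0])[0]-px(403,419); r+=list(e)
    e=proj(P,xf([np.array([[4,75,24]])/1000.],*M)[0])[0]-px(418,360); r+=list(e)
    r.append((q[4]-.1237)/.001*1.0)
    return np.array(r)
for pr in (-.015,-.0284,-.04):
    s=least_squares(lambda q:res(q,pr=pr),(.5333,.2109,.22,-.01,.1237)); q=s.x
    cov=np.linalg.pinv(s.jac.T@s.jac)*.3**2
    d=q[:2]-[.5333,.2109]; c,sn=np.cos(.223),np.sin(.223); print(pr,q.round(4),'sd',np.sqrt(np.diag(cov)).round(4),'err',1000*(d[0]*c+d[1]*sn),1000*(-d[0]*sn+d[1]*c)); print(s.fun.round(2))
E
python3 r7.py
```

```text
-0.015 [ 0.534   0.2084  0.2396 -0.0219  0.1237] sd [0.0006 0.0003 0.0071 0.0046 0.0003] err 0.08244510801781843 -2.6046247619472287
[ 0.29 -0.29 -0.27 -0.03  0.07  0.1  -0.12  0.06  0.34  0.39 -1.03 -0.17
  1.47 -0.01]
-0.0284 [ 0.5352  0.2085  0.2472 -0.0239  0.1237] sd [0.0006 0.0003 0.0071 0.0046 0.0003] err 1.359960640476293 -2.7385629867308467
[ 0.16 -0.35 -0.24  0.03  0.16  0.1  -0.11  0.25  0.54  0.42 -0.78 -0.17
  1.66 -0.03]
-0.04 [ 0.5363  0.2087  0.2535 -0.0257  0.1237] sd [0.0006 0.0003 0.0071 0.0046 0.0003] err 2.4440823718573426 -2.836566623318411
[ 0.03 -0.41 -0.22  0.08  0.24  0.11 -0.09  0.4   0.7   0.44 -0.57 -0.16
  1.82 -0.04]
```

>>> arm_command:
  deltas:
    - {"dx": -0.5, "dy": -2, "dz": 0, "spin": 0.5, "jaw": 0}
    - {"dx": 0, "dy": 0, "dz": 0, "spin": 0, "jaw": 0}
    - {"dx": -0.3, "dy": 0, "dz": 8, "spin": 0, "jaw": 0}
    - {"dx": -0.3, "dy": 0, "dz": 8, "spin": 0, "jaw": 0}
    - {"dx": -0.3, "dy": 0, "dz": 8, "spin": 0, "jaw": 0}
    - {"dx": -0.3, "dy": 0, "dz": 6, "spin": 0, "jaw": 0}
    - {"dx": -0.3, "dy": 0, "dz": 6, "spin": 0, "jaw": 0}
    - {"dx": -0.3, "dy": 0, "dz": 6, "spin": 0, "jaw": 0}
    - {"dx": 0, "dy": 0, "dz": 0, "spin": 0, "jaw": 0}
    - {"dx": 0, "dy": 0, "dz": 0, "spin": 0, "jaw": 0}

```text
time_s: 15.25
eef_pos: [0.5215, 0.2064, 0.1984]
eef_rot: [[0.975, 0.22, 0.033], [0.22, -0.976, -0.001], [0.032, 0.008, -0.999]]
force: [2.1, 0.6, -2.6]
finger_gap: 0.074
```

```bash
python3 - <<'E'
from h import *
from plan import *
plan([.5205,.2055,.20],.2253)
c=snap('scene','p10'); i=np.clip(c['img'][:,:,::-1].astype(float)*1.3,0,255).astype(np.uint8)
cv2.imwrite('pics/p10.png',cv2.resize(np.ascontiguousarray(i[160:280,295:425]),None,fx=5,fy=5,interpolation=cv2.INTER_CUBIC))
E
```

```text
time 15.25 pos [0.5215 0.2064 0.1984] yaw 12.71 tilt 1.89 gap 0.074 F [ 2.1  0.6 -2.6] rows 1
dx -1.1 dy 0.7 dz -1.6 spin -0.2
```

View pics/p10.png

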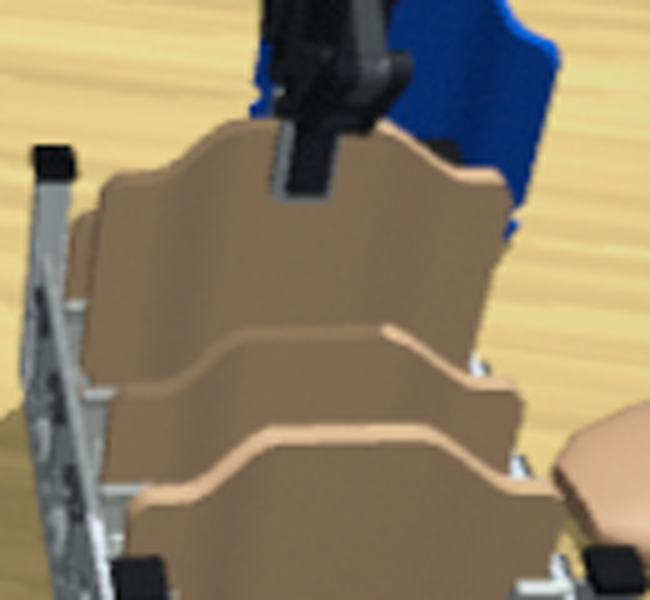

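The cover is in the guide fins with its underside at about 0.079 m, and the side force is only 2 N. I'll keep lowering it.

>>> arm_command:
  deltas:
    - {"dx": -0.2, "dy": 0, "dz": 6, "spin": 0, "jaw": 0}
    - {"dx": -0.2, "dy": 0, "dz": 6, "spin": 0, "jaw": 0}
    - {"dx": -0.2, "dy": 0, "dz": 6, "spin": 0, "jaw": 0}
    - {"dx": -0.2, "dy": 0, "dz": 6, "spin": 0, "jaw": 0}
    - {"dx": -0.2, "dy": 0, "dz": 6, "spin": 0, "jaw": 0}
    - {"dx": -0.2, "dy": 0, "dz": 4, "spin": 0, "jaw": 0}
    - {"dx": 0, "dy": 0, "dz": 4, "spin": 0, "jaw": 0}
    - {"dx": 0, "dy": 0, "dz": 4, "spin": 0, "jaw": 0}
    - {"dx": 0, "dy": 0, "dz": 4, "spin": 0, "jaw": 0}
    - {"dx": 0, "dy": 0, "dz": 0, "spin": 0, "jaw": 0}

```text
time_s: 16.55
eef_pos: [0.5234, 0.2081, 0.1527]
eef_rot: [[0.975, 0.22, 0.037], [0.22, -0.975, 0.001], [0.037, 0.008, -0.999]]
force: [0.2, 0.7, -5.0]
finger_gap: 0.079
```

```bash
python3 - <<'E'
from h import *
from plan import *
plan([.5205,.2055,.15],.2253)
c=snap('scene','p11'); i=np.clip(c['img'][:,:,::-1].astype(float)*1.3,0,255).astype(np.uint8)
cv2.imwrite('pics/p11.png',cv2.resize(np.ascontiguousarray(i[160:280,295:425]),None,fx=5,fy=5,interpolation=cv2.INTER_CUBIC))
E
```

```text
time 16.55 pos [0.5234 0.2081 0.1527] yaw 12.73 tilt 2.14 gap 0.079 F [ 0.2  0.7 -5. ] rows 1
dx -3.5 dy 1.9 dz 2.6 spin -0.2
```

View pics/p11.png

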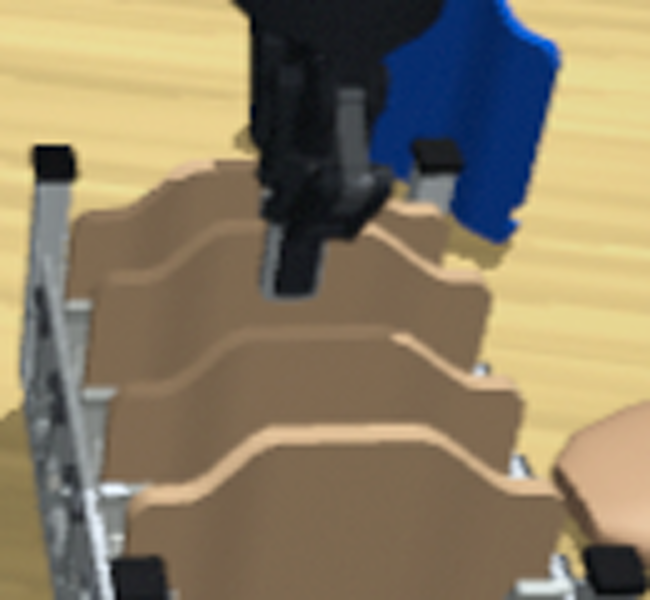

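>>> arm_command:
  deltas:
    - {"dx": 0, "dy": 0, "dz": 3, "spin": 0, "jaw": 0}
    - {"dx": 0, "dy": 0, "dz": 3, "spin": 0, "jaw": 0}
    - {"dx": 0, "dy": 0, "dz": 3, "spin": 0, "jaw": 0}
    - {"dx": 0, "dy": 0, "dz": 3, "spin": 0, "jaw": 0}
    - {"dx": 0, "dy": 0, "dz": 3, "spin": 0, "jaw": 0}
    - {"dx": 0, "dy": 0, "dz": 3, "spin": 0, "jaw": 0}
    - {"dx": 0, "dy": 0, "dz": 3, "spin": 0, "jaw": 0}
    - {"dx": 0, "dy": 0, "dz": 3, "spin": 0, "jaw": 0}
    - {"dx": 0, "dy": 0, "dz": 3, "spin": 0, "jaw": 0}
    - {"dx": 0, "dy": 0, "dz": 0, "spin": 0, "jaw": 0}

```text
time_s: 17.85
eef_pos: [0.5242, 0.2079, 0.1432]
eef_rot: [[0.975, 0.217, 0.041], [0.218, -0.976, -0.012], [0.038, 0.02, -0.999]]
force: [-0.6, 0.4, -4.9]
finger_gap: 0.08
```

```bash
python3 - <<'E'
from h import *
from plan import *
plan([.5205,.2055,.15],.2253)
c=snap('scene','p12'); i=np.clip(c['img'][:,:,::-1].astype(float)*1.3,0,255).astype(np.uint8)
cv2.imwrite('pics/p12.png',cv2.resize(np.ascontiguousarray(i[160:280,295:425]),None,fx=5,fy=5,interpolation=cv2.INTER_CUBIC))
E
```

```text
time 17.85 pos [0.5242 0.2079 0.1432] yaw 12.6 tilt 2.46 gap 0.08 F [-0.6  0.4 -4.9] rows 1
dx -3.9 dy 1.6 dz -7.0 spin -0.3
```

View pics/p12.png

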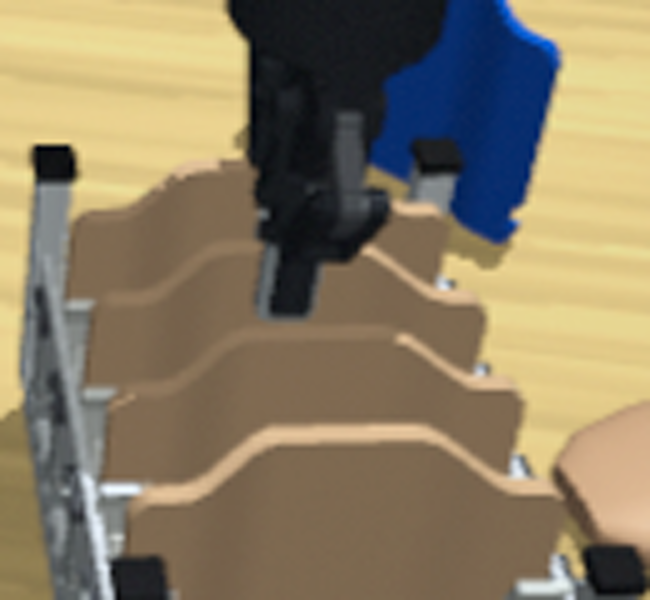

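>>> arm_command:
  deltas:
    - {"dx": 0, "dy": 0, "dz": 4, "spin": 0, "jaw": 0}
    - {"dx": 0, "dy": 0, "dz": 4, "spin": 0, "jaw": 0}
    - {"dx": 0, "dy": 0, "dz": 4, "spin": 0, "jaw": 0}
    - {"dx": 0, "dy": 0, "dz": 4, "spin": 0, "jaw": 0}
    - {"dx": 0, "dy": 0, "dz": 4, "spin": 0, "jaw": 0}
    - {"dx": 0, "dy": 0, "dz": 4, "spin": 0, "jaw": 0}
    - {"dx": 0, "dy": 0, "dz": 4, "spin": 0, "jaw": 0}
    - {"dx": 0, "dy": 0, "dz": 4, "spin": 0, "jaw": 0}
    - {"dx": 0, "dy": 0, "dz": 4, "spin": 0, "jaw": 0}
    - {"dx": 0, "dy": 0, "dz": 4, "spin": 0, "jaw": 0}

```text
time_s: 19.15
eef_pos: [0.5259, 0.2071, 0.1417]
eef_rot: [[0.976, 0.213, 0.051], [0.215, -0.976, -0.039], [0.041, 0.049, -0.998]]
force: [-15.2, -7.4, 45.0]
finger_gap: 0.078
```

Blocked at TCP z 0.1417 m with 45 N, so the cover is fully seated. I'll relax the push, open partly and rise.

>>> arm_command:
  deltas:
    - {"dx": 0, "dy": 0, "dz": 0, "spin": 0, "jaw": 0}
    - {"dx": 0, "dy": 0, "dz": 0, "spin": 0, "jaw": 0}
    - {"dx": 0, "dy": 0, "dz": 0, "spin": 0, "jaw": 15}
    - {"dx": 0, "dy": 0, "dz": 0, "spin": 0, "jaw": 25}
    - {"dx": 0, "dy": 0, "dz": 0, "spin": 0, "jaw": 30}
    - {"dx": 0, "dy": 0, "dz": 0, "spin": 0, "jaw": 30}
    - {"dx": 0.3, "dy": 0, "dz": -8, "spin": 0, "jaw": 30}
    - {"dx": 0.5, "dy": 0.5, "dz": -12, "spin": 0, "jaw": 30}
    - {"dx": 0.5, "dy": 1, "dz": -20, "spin": 0, "jaw": 30}
    - {"dx": 1, "dy": 1, "dz": -20, "spin": 0, "jaw": 30}

```text
time_s: 20.4
eef_pos: [0.5251, 0.2074, 0.2054]
eef_rot: [[0.976, 0.213, 0.05], [0.215, -0.976, -0.04], [0.04, 0.05, -0.998]]
force: [0.1, -0.7, 0.3]
finger_gap: 0.302
```

>>> arm_command:
  deltas:
    - {"dx": 0, "dy": 0, "dz": -45, "spin": 0, "jaw": 30}
    - {"dx": 0, "dy": 0, "dz": -45, "spin": 0, "jaw": 30}
    - {"dx": -10, "dy": 50, "dz": 0, "spin": 0, "jaw": 0}
    - {"dx": -10, "dy": 50, "dz": 0, "spin": 0, "jaw": 0}
    - {"dx": -10, "dy": 50, "dz": 0, "spin": 0, "jaw": 0}
    - {"dx": 0, "dy": 50, "dz": 0, "spin": 0, "jaw": 0}
    - {"dx": 0, "dy": 50, "dz": 0, "spin": 0, "jaw": 0}
    - {"dx": 0, "dy": 0, "dz": 0, "spin": 0, "jaw": 0}
    - {"dx": 0, "dy": 0, "dz": 0, "spin": 0, "jaw": 0}
    - {"dx": 0, "dy": 0, "dz": 0, "spin": 0, "jaw": 0}

```text
time_s: 21.65
eef_pos: [0.5471, -0.0417, 0.3265]
eef_rot: [[0.973, 0.219, 0.069], [0.222, -0.974, -0.036], [0.059, 0.051, -0.997]]
force: [-0.2, 0.2, 0.4]
finger_gap: -0.001
```

```bash
python3 - <<'E'
from reg import *
from plan import *
plan([.5205,.2055,.15],.2253)
c=snap('scene','p13'); i=np.clip(c['img'][:,:,::-1].astype(float)*1.3,0,255).astype(np.uint8)
t=snap('top','p13t',(120,90,220,200),5)
x0=(.5577,.2164,.223)
b=i[170:280,295:425]; big=cv2.resize(np.ascontiguousarray(b),None,fx=6,fy=6,interpolation=cv2.INTER_CUBIC)
big2=big.copy()
for L in rackcov(x0,tuple((d,.024) for d in (-.075,-.025,.025,.075)),75):
    for l in L:
        uv=((proj(c,l)+.5-[295,170])*6).round().astype(int); cv2.polylines(big2,[uv.reshape(-1,1,2)],False,(0,255,0),1)
cv2.imwrite('pics/p13.png',cv2.resize(big2,None,fx=1,fy=1))
for d in (-.075,-.025,.025,.075):
    best=[]
    for z in (.020,.024,.028,.032):
        G=gradimg(c['img'],.8); best.append(round(float(score(c,G,rackcov(x0,((d,z),),75))),1))
    print(d,best)
E
```

```text
time 21.65 pos [ 0.5471 -0.0417  0.3265] yaw 12.83 tilt 4.49 gap -0.001 F [-0.2  0.2  0.4] rows 6
dx 3.1 dy -42.6 dz 27.5 spin -0.0
dx 3.1 dy -42.6 dz 27.5 spin -0.0
dx 3.1 dy -42.6 dz 27.5 spin -0.0
dx 3.1 dy -42.6 dz 27.5 spin -0.0
dx 3.1 dy -42.6 dz 27.5 spin -0.0
dx 3.1 dy -42.6 dz 27.5 spin -0.0
-0.075 [97.7, 116.1, 77.3, 80.8]
-0.025 [90.3, 139.4, 87.7, 86.2]
0.025 [83.6, 143.8, 89.1, 89.8]
0.075 [91.4, 141.4, 83.2, 92.5]
```

View pics/p13.png

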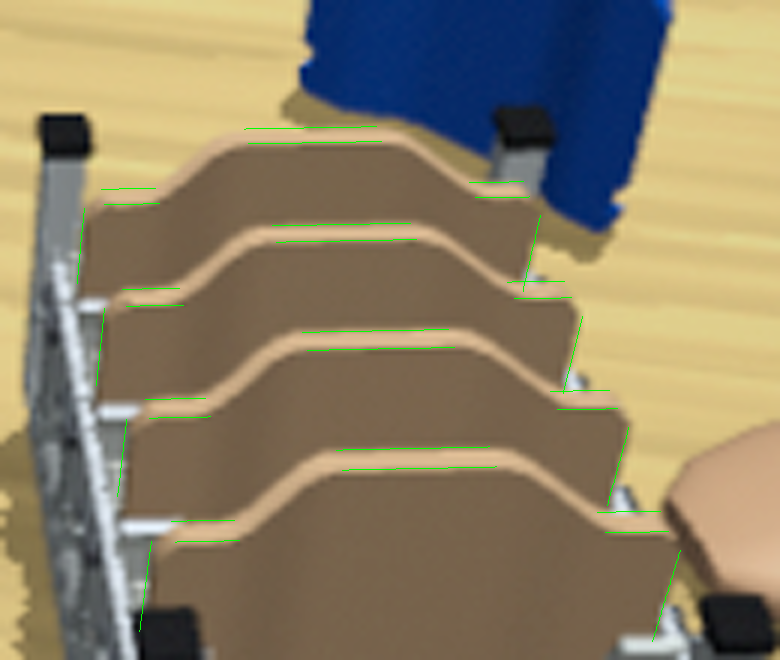

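View pics/p13t.png

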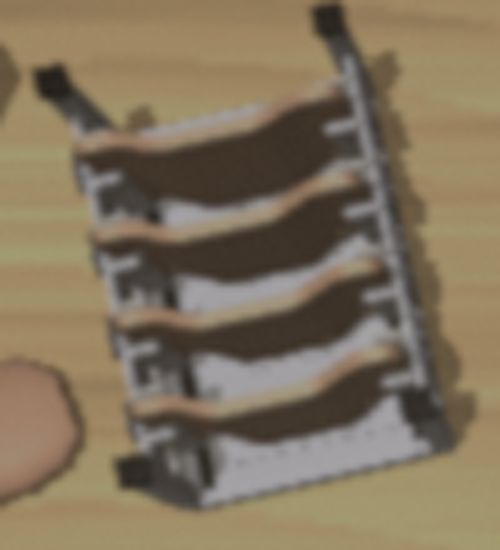

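All four covers line up with the home overlay, level and bulging the same way. One check on the blank, then I hand the job in.

```bash
python3 - <<'E'
from h import *
a=np.load('pics/scene0.npz')['img'];b=np.load('pics/p13.npz')['img']
d=lambda x0,y0,x1,y1:np.abs(a[y0:y1,x0:x1].astype(int)-b[y0:y1,x0:x1]).mean().round(2)
print('blank region',d(105,225,180,300),'near home cover',d(310,192,360,212),'front home cover',d(325,255,400,300))
s=state();print(s['time_s'],np.round(s['dq'],3)); finish_job()
E
```

```text
blank region 2.74 near home cover 6.76 front home cover 1.71
21.75 [-0.001  0.006  0.006  0.004  0.002 -0.002  0.001]
the job is handed in; nothing more can be done
```

The rack is loaded: the notched cover is in the free slot and pushed home, and the proud cover is pushed home too. I handed the job in at 21.75 s.

- **Proud cover:** I pushed it down with closed fingertips until it stopped, at 36 N with its top edge at about 0.153 m.
- **Finished cover:** I took it from the rear place of the stand, lowered it into the slot and pushed it until it stopped at 45 N. It moved only about 1.5 mm under the last push. Then I let go and backed the arm away.

**Last checks:**
- **Rack:** in the scene picture all four covers matched the home height clearly better than 4 mm lower or higher. They line up across and along the slots and bulge the same way.
- **Blank:** the picture around it had hardly changed from the start.
- **Near home cover:** the picture around it differed a bit more (6.8 grey levels). It still matched the home outline, so I put that down to shadow and the new cover in view, but did not check further.

**Disagreements:** before the insertion, my image fits of the held cover differed by up to about 3 mm along the slot and 2° in turn. The guide fins took that up with about 2 N of side force. The tool also ended about 4° off vertical from pushing, which did not visibly tilt the covers.

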